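# Put the stain-bench bottles back on their own drip mats

### The arm

A 6-joint arm with a two-finger parallel gripper is mounted at the origin on a cart in front of the work surface, level with it; the furniture and walls round the work are solid. World frame = base frame: x ahead of the robot, y to its left, z up, the work surface at z = 0. Lengths are in m, angles in degrees, forces in N, time in s.
With the tool pointing down it reaches from about 0.35 to 0.875 m from the base axis. Payload 4.2 kg.
Tool frame: the origin (TCP) lies midway between the tips of the shut fingers; the grasp point (between the pads) lies 19 mm behind it; z points along the fingers, y is the direction in which the jaws open and shut (so a half turn about z gives the same grasp; the last joint's range is limited). The gripper opens to 87 mm and grips with 3 to 60 N. Pads are 19 mm wide; open, the fingers measure 117 mm over their backs; the gripper's body (75 mm by 190 mm) begins 51 mm behind the grasp point.
Start: joints at [-54.454, 22.042, 0.453, 0, -68.411, -14.817], TCP at [0.221, -0.585, 0.223] pointing down, gripper open.
Joint ranges: [-179.83, 179.83], [-69.29, 118.12], [-61.27, 80.66], [-181.25, 117.63], [-171.15, -9.14], [-177.46, 177.46]. Speed limits (degrees/s): [159.86, 159.86, 180, 180, 180, 180].

### API

Orientations are given as a 3x3 rotation matrix whose columns are the frame's x, y, z axes.
In Python, from station import sense, capture, get_calibration, finish_job, spot_in, spot_point gives the robot as it stands.
- The arm moves only by the shell command python3 -m inch 'ROWS'. ROWS is JSON, a list of rows, each an object with "fingers": the finger opening in cm, from 0 to 8.7; "delta_pos": the shift along the tool's x, y, z in cm, a list of three; "spin": the turn about the tool's z in degrees. In form: [{"fingers": fingers, "delta_pos": [dx, dy, dz], "spin": spin}, ...]. A call has 1 to 20 rows; each row is the pose to reach, as a shift and turn from the pose commanded when the call began, along the tool's axes at that moment; what a row does not reach only later rows make up. A row lasts 1/10 s, in which the tool goes at most 50 mm and 8.59 degrees, less where a joint would pass 70% of its speed; a pose out of reach is approached as far as the arm can. A call with a gripper value outside its range is refused whole. The fingers move at their own pace and stop on an object; the grip force is fixed at half the most. Time passes only in rows, so rows that repeat a pose let the fingers close. It gives the time, the measured TCP pose, the force and the opening at its end, in the units of the state.
- sense(): the state, without advancing time (a new reading comes with each control period).
- capture(name): name is "scene" or "side" or "wrist"; returns the picture (384x512x3 uint8, red, green, blue); there is no depth.
- get_calibration(name): a dict with "K" (3x3 intrinsics, pixels), "dist" ([k1, k2, p1, p2, k3] as OpenCV has them; the pictures are not rectified), "T" (4x4, takes a point from camera to world coordinates). Camera axes: x right, y up, looking along -z (the intrinsics and any distortion apply to the point x, -y, -z); pixel columns grow to the right and rows downward; lengths in m; the calibration is good to about 2 mm. A picture is of the moment at which its call begins: read the wrist's pose just before it. get_calibration takes no time and is no camera call; for the wrist camera it gives the pose at the moment of the call.
- finish_job(): hands the job in, once; it reports no verdict.
Trained networks look in the newest picture that a camera, given by its name, has taken for a name from the list of things; names that differ only in an ending like _2 or _b are one class to them, and where a whole thing is asked for, a point or a joint stands for the part that bears it (a point fixed in the world has none). Each returns a list of dicts, best first, with "conf" (0 to 1); they miss things now and then, are a little off and sometimes report something else, mostly with a low value. They report only what shows in the picture. A call takes as long as a camera call.
- spot_in(camera, target): "extent" ([left, top, right, bottom] as shares, 0 to 1, of the picture: columns of its width, rows of its height, round what is visible of it).
- spot_point(camera, target): "location" ([column, row] as shares, 0 to 1, of the picture: columns of its width, rows of its height: a listed point, or the origin of a listed thing).
The state is a dict: "time_s": time; "joints": joint angles; "joint_velocities": joint speeds; "effort": joint torques, N m; "tcp_pos": TCP position; "ee_rot": TCP orientation; "wrist_force": force on the tool from outside, world axes, zero at the start; "moment": the same for the moment, N m; "gripper_width": opening from 0.0 (shut) to 1.0 (fully open).
Only numpy, scipy, OpenCV 4.12 (cv2) and the standard library are available. Lean on these libraries where they do the work, as an engineer would, in place of code of your own. Each camera call takes 0.05 s, during which the arm holds its last target.

### The job

The bottles of the staining bench stand on each other's drip mats. Put each on the middle of its own mat, standing upright: the tall bottle on the round mat, the square jar on the square mat, the little dropper bottle on the six-sided mat and the squat brown bottle on the oblong mat. Every mat is taken at first, so use the empty cork pad as a spare place on the way; never tip a bottle over, and leave the jar of cotton at the table corner where it is.

Things in the scene. Friction and masses are not known exactly. Their poses are not given: they have to be found in the camera images.
- tall_bottle_mid (a point): The tallest bottle: round, whitish, white screw cap; 58 mm across, 153 mm high; straight body up to about 115 mm, shoulder and cap (31 mm across) above. Origin of this point: on its upright axis, half-way up; z axis up the bottle. Loose, rigid, closed, 260 g or so (0.7 to 1.4 times that). Belongs on the round mat.
- square_jar_mid (a point): Clear slide-staining jar with purple content and a lid: rectangular, foot 50 mm (its x) by 58 mm (its y), 104 mm high; body above the foot 46 by 54 mm up to 83 mm, lid 48 by 56 mm above. Origin of this point: on its upright axis, half-way up; z axis up the jar. Loose, rigid, closed, 240 g or so (0.7 to 1.4 times that). Belongs on the square mat.
- dropper_bottle_mid (a point): The slimmest: small round brown bottle with a black dropper top; 91 mm high; body 29 mm across up to about 47 mm, then a neck 19 mm across up to 60 mm, then the dropper, 14 mm across, narrowing upward. Origin of this point: on its upright axis, half-way up; z axis up the bottle. Loose, rigid, closed, 34 g or so (0.7 to 1.4 times that). Belongs on the six-sided mat.
- squat_bottle_mid (a point): Squat round brown bottle with a white screw cap; 42 mm across, 92 mm high; straight body up to about 65 mm, shoulder and cap (27 mm across) above. Origin of this point: on its upright axis, half-way up; z axis up the bottle. Loose, rigid, closed, 85 g or so (0.7 to 1.4 times that). Belongs on the oblong mat.
- round_mat: Round drip mat, 92 mm across. Grey, floor 3 mm thick, low rim 4 mm wide whose top is 5 mm above the table. Fixed to the table. Origin at its centre on the table top, z up.
- square_mat: Square drip mat, 92 by 92 mm, sides along its x and y. Grey, floor 3 mm thick, low rim 4 mm wide whose top is 5 mm above the table. Fixed to the table. Origin at its centre on the table top, z up.
- hex_mat: Six-sided drip mat, 96 mm across flats. Grey, floor 3 mm thick, low rim 4 mm wide whose top is 5 mm above the table. Fixed to the table. Origin at its centre on the table top, z up.
- oblong_mat: Oblong drip mat, 116 mm along its x by 72 mm along its y. Grey, floor 3 mm thick, low rim 4 mm wide whose top is 5 mm above the table. Fixed to the table. Origin at its centre on the table top, z up.
- cork_pad: Flat square pad of light cork without a rim, 68 by 68 mm, 3 mm thick, fixed to the table; the spare place, empty at the start. Origin at its centre on the table top, z up. The mats and the pad lie in five places that are at least 110 mm apart, centre to centre; at the start each mat carries one bottle, near its middle, and never its own.
- lidded_jar_mid (a point): Bystander, to be left alone: round glass jar of cotton with a lid and a knob, 74 mm across, 107 mm high, on the table near its corner at the robot. This point: on its axis, half-way up.

How it is judged:
By the outcome, as a careful person would: the job done as asked, in the order asked, and still so for the second after the job is handed in, with the robot touching nothing.
It also fails if it takes over 106 s, if anything falls off the work surface, if the arm or the gripper's body presses on something with over 40 N, if the wrist force passes 120 N, or if a joint passes its speed limit or range.

## Working session

There is one attempt and no reset: what is moved stays moved. The work goes in short steps, Python scripts to look and compute and a shell command to move; the robot and the scene stay as the last step left them, time stands still between calls to the robot, and variables do not carry over. Pictures are saved under pics/ and viewed, and the job is handed in when it is done.

```bash
ls; mkdir -p pics; python3 - <<'E'
from station import *
import cv2
s=sense();print({k:s[k] for k in ('time_s','joints','tcp_pos','ee_rot','wrist_force','gripper_width')})
for n in ('scene','side','wrist'):
    im=capture(n);cv2.imwrite(f'pics/a_{n}.png',im[:,:,::-1])
    c=get_calibration(n);print(n,c['K'],c['dist'],c['T'])
    if n!='wrist':
        for t in ['tall_bottle_mid','square_jar_mid','dropper_bottle_mid','squat_bottle_mid','round_mat','square_mat','hex_mat','oblong_mat','cork_pad','lidded_jar_mid']:
            r=spot_point(n,t)[:2];print(t,[(round(d['conf'],2),[round(d['location'][0]*512,1),round(d['location'][1]*384,1)]) for d in r])
E
```

```text
pics
{'time_s': 0.0, 'joints': array([-5.44549906e+01,  2.20911300e+01,  3.78308241e-01, -3.00839320e-02,
       -6.84084548e+01, -1.48166442e+01]), 'tcp_pos': array([ 0.22102142, -0.58396995,  0.22144281]), 'ee_rot': array([[-9.35337446e-01, -3.53755803e-01, -8.33239714e-04],
       [-3.53756777e-01,  9.35335297e-01,  2.00603566e-03],
       [ 6.97117615e-05,  2.17108446e-03, -9.99997641e-01]]), 'wrist_force': array([1.02201285, 0.08358901, 0.66614677]), 'gripper_width': 0.9968881374454525}
scene [[430.18077608   0.         256.86006159]
 [  0.         430.18077608 187.4253538 ]
 [  0.           0.           1.        ]] [-0.02927263  0.          0.          0.          0.        ] [[ 0.75485417  0.31929416 -0.57292794 -0.09366129]
 [-0.6558846   0.37179428 -0.65695083 -0.72985349]
 [ 0.00325077  0.87167669  0.49007059  0.57613032]
 [ 0.          0.          0.          1.        ]]
tall_bottle_mid [(0.56, [268.3, 184.6]), (0.51, [327.0, 202.9])]
square_jar_mid [(0.87, [329.0, 214.6])]
dropper_bottle_mid [(0.6, [327.1, 184.5])]
squat_bottle_mid [(0.69, [262.4, 230.9])]
round_mat [(0
[... 759 characters left out ...]
.5, 179.7])]
squat_bottle_mid [(0.58, [299.6, 194.6])]
round_mat [(0.67, [186.3, 195.2])]
square_mat [(0.93, [299.4, 208.6])]
hex_mat [(0.83, [235.8, 173.2])]
oblong_mat []
cork_pad [(0.89, [172.1, 253.0])]
lidded_jar_mid [(0.84, [345.5, 187.3])]
wrist [[336.29135637   0.         256.15192528]
 [  0.         336.29135637 189.11806662]
 [  0.           0.           1.        ]] [0.0252272 0.        0.        0.        0.       ] [[-3.53886048e-01 -9.06779352e-01 -2.29163420e-01  1.58097714e-01]
 [ 9.35288244e-01 -3.42901830e-01 -8.74884896e-02 -6.08329403e-01]
 [ 7.52199898e-04 -2.45294808e-01  9.69448241e-01  3.86063691e-01]
 [ 0.00000000e+00  0.00000000e+00  0.00000000e+00  1.00000000e+00]]
```

View pics/a_scene.png

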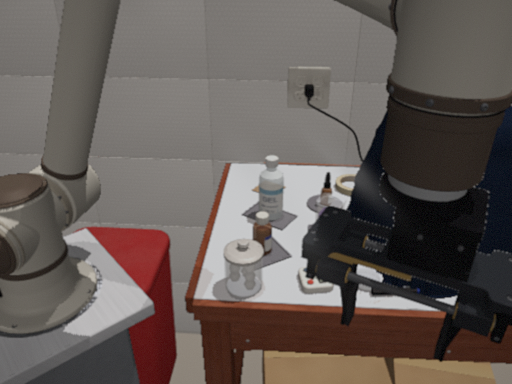

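View pics/a_side.png

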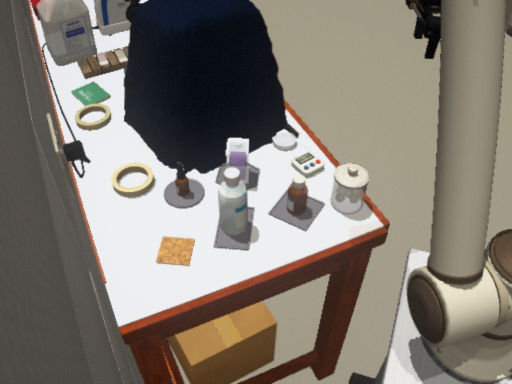

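View pics/a_wrist.png

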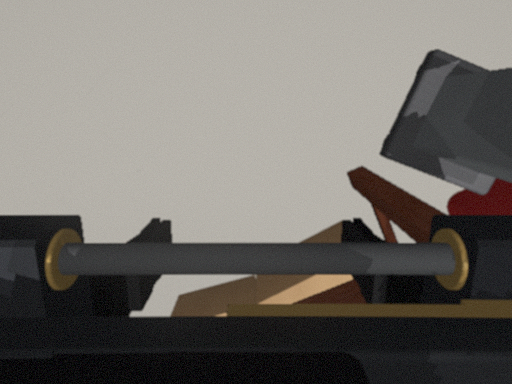

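The side view shows the round mat with the dropper at (184,192) and the six-sided mat with the jar at (238,175). The tall bottle stands on the oblong mat at (235,228), the squat bottle on the square mat at (297,208), and the empty cork is at (176,251). A dark covered object stands behind the jar. Next I'll compute positions.

```bash
cat > h.py <<'E'
import numpy as np,cv2
from station import *
def ray(c,uv):
    p=cv2.undistortPoints(np.array(uv,float).reshape(-1,1,2),c['K'],np.array(c['dist'],float)).reshape(-1,2)
    T=np.array(c['T']);d=np.c_[p[:,0],-p[:,1],-np.ones(len(p))]@T[:3,:3].T
    return T[:3,3],d
def onz(c,uv,z):
    o,d=ray(c,uv);return o+d*((z-o[2])/d[:,2])[:,None]
def proj(c,P):
    T=np.array(c['T']);q=(np.array(P,float).reshape(-1,3)-T[:3,3])@T[:3,:3]
    q=q*[1,-1,-1];return cv2.projectPoints(q.reshape(-1,1,3),np.zeros(3),np.zeros(3),c['K'],np.array(c['dist'],float))[0].reshape(-1,2)
E
python3 - <<'E'
from h import *
c=get_calibration('side')
for n,uv,z in [('round',(184,192),.004),('dropper',(180.5,179.7),.048),('jar',(238,158),.055),('hex',(235.8,173.2),.004),('tall',(236,202),.08),('oblong',(235,228),.004),('squat',(299.6,194.6),.049),('square',(299.4,208.6),.004),('cork',(176,251),.003),('lidded',(345.5,187.3),.053),('hoodleft',(127,100),.0),('hoodfront',(210,170),0),('hoodtop',(135,0),.2),('hoodright',(283,110),0),('hoodright',(295,130),0),('tablecorner',(385,225),0),('tableleft',(122,325),0)]:
    print(n,onz(c,[uv],z)[0].round(3))
im=cv2.imread('pics/a_side.png')[140:280,130:380]
cv2.imwrite('pics/a_side_z.png',cv2.resize(im,None,fx=3.2,fy=3.2,interpolation=cv2.INTER_CUBIC))
E
```

```text
round [ 0.652 -0.135  0.004]
dropper [ 0.653 -0.128  0.048]
jar [ 0.558 -0.229  0.055]
hex [ 0.565 -0.231  0.004]
tall [ 0.504 -0.081  0.08 ]
oblong [ 0.507 -0.077  0.004]
squat [ 0.398 -0.174  0.049]
square [ 0.396 -0.176  0.004]
cork [0.596 0.02  0.003]
lidded [ 0.312 -0.225  0.053]
hoodleft [ 0.96  -0.406  0.   ]
hoodfront [ 0.628 -0.224  0.   ]
hoodtop [ 1.019 -0.609  0.2  ]
hoodright [ 0.538 -0.508  0.   ]
hoodright [ 0.484 -0.437 -0.   ]
tablecorner [ 0.211 -0.197  0.   ]
tableleft [0.616 0.206 0.   ]
```

View pics/a_side_z.png

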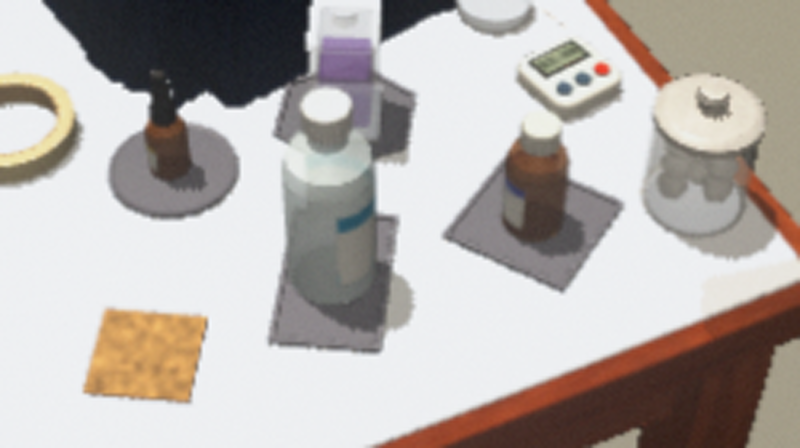

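```bash
python3 -m inch '[{"fingers":8.7,"delta_pos":[0,0,-6],"spin":0},{"fingers":8.7,"delta_pos":[-5,5,-11],"spin":0},{"fingers":8.7,"delta_pos":[-33,36,-11],"spin":0},{"fingers":8.7,"delta_pos":[-33,36,-11],"spin":0},{"fingers":8.7,"delta_pos":[-33,36,-11],"spin":0},{"fingers":8.7,"delta_pos":[-33,36,-11],"spin":0},{"fingers":8.7,"delta_pos":[-33,36,-11],"spin":0},{"fingers":8.7,"delta_pos":[-33,36,-11],"spin":0},{"fingers":8.7,"delta_pos":[-33,36,-11],"spin":0},{"fingers":8.7,"delta_pos":[-33,36,-11],"spin":0},{"fingers":8.7,"delta_pos":[-33,36,-11],"spin":0},{"fingers":8.7,"delta_pos":[-33,36,-11],"spin":0},{"fingers":8.7,"delta_pos":[-33,36,-11],"spin":0},{"fingers":8.7,"delta_pos":[-33,36,-11],"spin":0},{"fingers":8.7,"delta_pos":[-33,36,-11],"spin":0},{"fingers":8.7,"delta_pos":[-33,36,-11],"spin":0}]'
python3 - <<'E'
from h import *
s=sense();print(s['time_s'],s['joints'].round(1),s['tcp_pos'].round(4),s['ee_rot'].round(3))
for n in ('scene','side','wrist'):
    im=capture(n);cv2.imwrite(f'pics/b_{n}.png',im[:,:,::-1])
    np.save(f'pics/b_{n}.npy',im)
    import pickle;pickle.dump(get_calibration(n),open(f'pics/b_{n}.pkl','wb'))
E
```

```text
time_s: 2.75
tcp_pos: [0.402, -0.1322, 0.3325]
ee_rot: [[-0.936, -0.351, -0.0], [-0.351, 0.936, -0.0], [0.0, 0.0, -1.0]]
wrist_force: [-0.1, -0.6, 0.0]
gripper_width: 1.0
2.75 [  4.   -2.1 -13.9   0.  -78.2 -73.4] [ 0.402  -0.1322  0.3325] [[-0.936 -0.351 -0.   ]
 [-0.351  0.936 -0.   ]
 [ 0.     0.    -1.   ]]
```

View pics/b_scene.png

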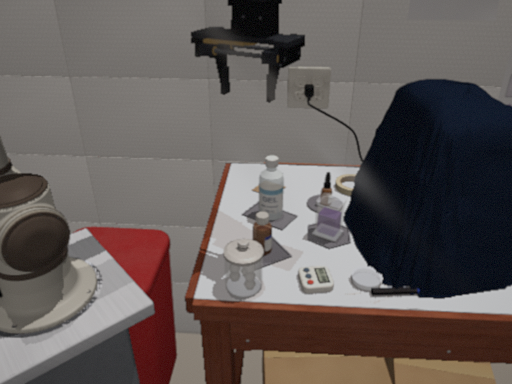

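View pics/b_side.png

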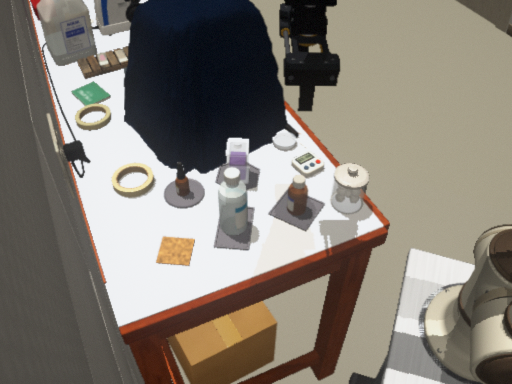

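View pics/b_wrist.png

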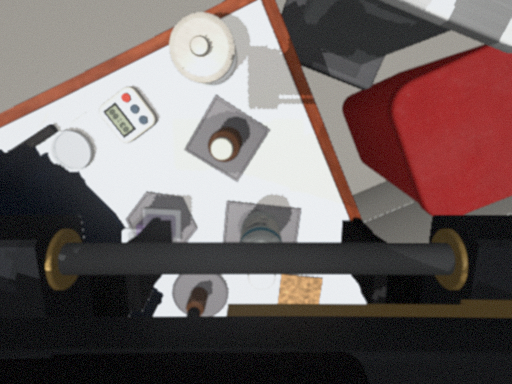

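```bash
python3 - <<'E'
from h import *
import pickle
for n in('scene','side'):
    c=pickle.load(open(f'pics/b_{n}.pkl','rb'));print(n,proj(c,[.402,-.132,.3325]))
def crop(n,x0,x1,y0,y1,f,o):
    im=cv2.imread(f'pics/b_{n}.png')[y0:y1,x0:x1]
    im=cv2.resize(im,None,fx=f,fy=f,interpolation=cv2.INTER_CUBIC)
    for x in range((x0+19)//20*20,x1,20): cv2.line(im,((x-x0)*f,0),((x-x0)*f,6),(0,0,255),1);cv2.putText(im,str(x),((x-x0)*f,16),0,.4,(0,0,255),1)
    for y in range((y0+19)//20*20,y1,20): cv2.line(im,(0,(y-y0)*f),(6,(y-y0)*f),(0,0,255),1);cv2.putText(im,str(y),(8,(y-y0)*f),0,.4,(0,0,255),1)
    cv2.imwrite(o,im)
crop('wrist',115,335,90,235,3,'pics/bw1.png')
crop('side',130,330,140,275,4,'pics/bs1.png')
crop('scene',220,370,150,280,4,'pics/bc1.png')
E
```

```text
scene [[246.73518663  96.67526212]]
side [[302.32595175  91.41954905]]
```

View pics/bw1.png

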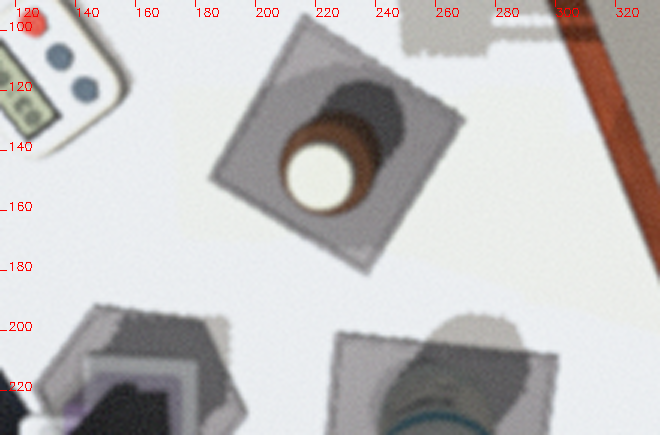

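View pics/bs1.png

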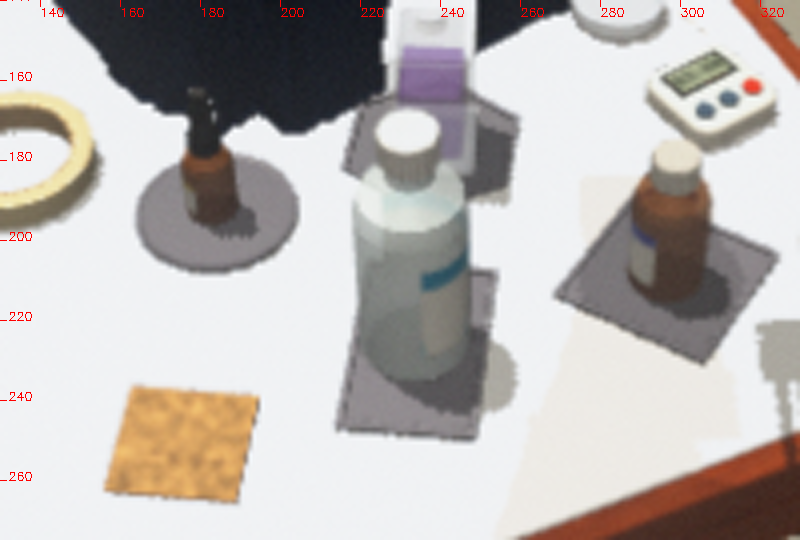

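View pics/bc1.png

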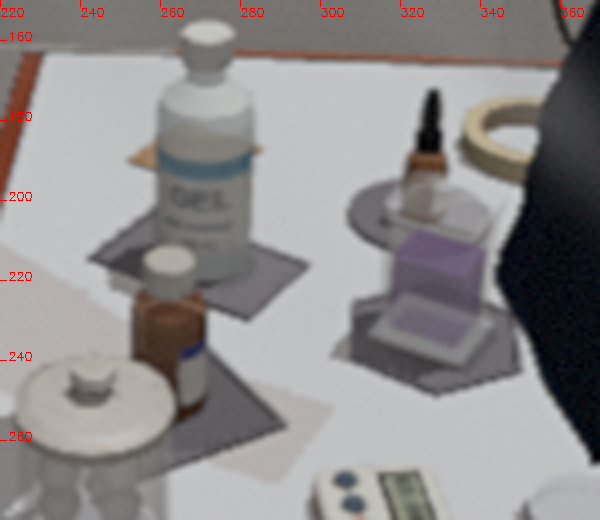

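The wrist crop shows the full square mat with corners (217,94), (270,130), (238,181) and (185,149). It also shows the upper edges of the hex and oblong mats. In the side crop the cork corners are at (162,237), (195,240), (190,266) and (156,263).

```bash
cat > m1.py <<'E'
from h import *
import pickle
C={n:pickle.load(open(f'pics/b_{n}.pkl','rb')) for n in('scene','side','wrist')}
def show(t,n,pts,z):
    P=onz(C[n],pts,z)[:,:2];print(t,n,P.round(4).tolist(),'mean',P.mean(0).round(4));return P
P=show('cork','side',[(162.5,236.8),(195,239.5),(189.5,265.8),(156,262.5)],.003);e=np.diff(np.r_[P,P[:1]],axis=0);print(np.hypot(*e.T),np.degrees(np.arctan2(e[:,1],e[:,0])))
P=show('square','wrist',[(216.7,94.3),(270.3,130),(237.7,181),(185,149.3)],.005);e=np.diff(np.r_[P,P[:1]],axis=0);print(np.hypot(*e.T),np.degrees(np.arctan2(e[:,1],e[:,0])))
P=show('square','side',[(268.5,214.3),(306,231.3),(324.8,204.3)],.005);print('c',(P[0]+P[2])/2)
P=show('oblong','side',[(214,247.5),(249,250),(254.5,207)],.005);print('c',(P[0]+P[2])/2);e=np.diff(P,axis=0);print(np.hypot(*e.T),np.degrees(np.arctan2(e[:,1],e[:,0])))
P=show('oblong','scene',[(242,214.5),(281.8,230.3),(297.5,216.3)],.005);print('c',(P[0]+P[2])/2);e=np.diff(P,axis=0);print(np.hypot(*e.T),np.degrees(np.arctan2(e[:,1],e[:,0])))
show('oblong','wrist',[(227.7,200.7),(301,208)],.005)
P=show('round','side',[(164,193),(204.8,193),(184.4,177.8),(184.4,208.3)],.005)
P=show('hex','wrist',[(127.3,220.7),(147.3,191),(184,196),(197.3,227.3)],.005);e=np.diff(P,axis=0);print(np.hypot(*e.T),np.degrees(np.arctan2(e[:,1],e[:,0])));print('c',(P[0]+P[3])/2, P[1]+P[2]-(P[0]+P[3])/2*0-(P[0]+P[3])/2)
show('hex','side',[(215.3,182.5),(259.8,169.3)],.005)
show('hex','scene',[(350.3,242.5),(329.3,249),(348,227)],.005)
show('squat','wrist',[(221.3,149.3)],.095);show('squat','side',[(299.5,177)],.095);show('squat','scene',[(262.3,215)],.095)
show('tall','side',[(231.8,172.5)],.156);show('tall','scene',[(272,158.3)],.156)
show('dropper','side',[(180,163)],.093);show('dropper','scene',[(328.3,173)],.093)
P=show('jarfoot','scene',[(312.5,233.3),(334.5,241.5),(344.3,230.5),(322,223.7)],.004);e=np.diff(P,axis=0);print(np.hypot(*e.T),np.degrees(np.arctan2(e[:,1],e[:,0])))
P=show('jarlid','wrist',[(143.3,209.3),(181,210)],.107);e=np.diff(P,axis=0);print(np.hypot(*e.T),np.degrees(np.arctan2(e[:,1],e[:,0])))
E
python3 m1.py
```

```text
cork side [[0.6385, -0.0032], [0.5724, -0.0204], [0.5551, 0.0437], [0.6207, 0.0601]] mean [0.5967 0.0201]
[0.06823949 0.06638659 0.06763975 0.06568691] [-165.41241597  105.12603525   13.98765577  -74.34181465]
square wrist [[0.3462, -0.2115], [0.3657, -0.1232], [0.4531, -0.1416], [0.4356, -0.2297]] mean [ 0.4001 -0.1765]
[0.09037564 0.08931701 0.08981437 0.0912015 ] [  77.53930149  -11.88608266 -101.26318888  168.46700638]
square side [[0.4531, -0.1363], [0.3649, -0.1185], [0.3471, -0.2064]] mean [ 0.3884 -0.1537]
c [ 0.40012523 -0.17133655]
oblong side [[0.5271, -0.0136], [0.4588, -0.0321], [0.4883, -0.1458]] mean [ 0.4914 -0.0638]
c [ 0.50771387 -0.07967773]
[0.07073084 0.11743586] [-164.77066447  -75.44504623]
oblong scene [[0.4583, -0.0423], [0.4855, -0.1537], [0.5551, -0.1361]] mean [ 0.4996 -0.1107]
c [ 0.50669838 -0.08918309]
[0.11474009 0.07182863] [-76.29788687  14.19065192]
oblong wrist [[0.4873, -0.1454], [0.4588, -0.0368]] mean [ 0.4731 -0.0911]
round side [[0.692, -0.1155], [0.6063, -0.1471], [0.6701, -0.1753], [0.6292, -0.0896]] mean [ 0.6494 -0.1319]
hex wrist [[0.5716
[... 357 characters left out ...]
] mean [ 0.5647 -0.2678]
squat wrist [[0.4026, -0.1756]] mean [ 0.4026 -0.1756]
squat side [[0.4031, -0.1776]] mean [ 0.4031 -0.1776]
squat scene [[0.4017, -0.1792]] mean [ 0.4017 -0.1792]
tall side [[0.5118, -0.083]] mean [ 0.5118 -0.083 ]
tall scene [[0.5119, -0.0873]] mean [ 0.5119 -0.0873]
dropper side [[0.6512, -0.1333]] mean [ 0.6512 -0.1333]
dropper scene [[0.6507, -0.1416]] mean [ 0.6507 -0.1416]
jarfoot scene [[0.5314, -0.2071], [0.5453, -0.2605], [0.5953, -0.2477], [0.5773, -0.1953]] mean [ 0.5623 -0.2276]
[0.05511675 0.05161252 0.05537703] [-75.40533671  14.36481565 108.97245329]
jarlid wrist [[0.5025, -0.2392], [0.4874, -0.1965]] mean [ 0.495  -0.2179]
[0.04533925] [109.43796889]
```

```bash
cat > hull.py <<'E'
from h import *
import pickle
M={}
C={}
for n,box in (('scene',(340,512,80,300)),('side',(110,300,0,175))):
    C[n]=pickle.load(open(f'pics/b_{n}.pkl','rb'))
    im=np.load(f'pics/b_{n}.npy').astype(int)
    m=(im.max(2)<62)
    b=np.zeros_like(m);b[box[2]:box[3],box[0]:box[1]]=1
    m=(m&b).astype(np.uint8)
    k,l,st,_=cv2.connectedComponentsWithStats(m);i=1+np.argmax(st[1:,4]);m=l==i
    M[n]=m;print(n,st[i])
if __name__=='__main__':
  xs=np.arange(.44,1.0,.02);ys=np.arange(-.1,-.6,-.02)
  for z in (.0,.06,.12,.18,.25,.33,.4):
    print('z',z,'x from .44 step .02')
    G=np.array([[x,y,z] for y in ys for x in xs]);ok=np.ones(len(G),bool)
    for n in M:
        g=G+[0,{'scene':-.004,'side':.0045}[n],0]
        uv=proj(C[n],g).round().astype(int);inn=(uv[:,0]>=0)&(uv[:,0]<512)&(uv[:,1]>=0)&(uv[:,1]<384)
        v=np.ones(len(G),bool);v[inn]=M[n][uv[inn,1],uv[inn,0]];ok&=v
    for j,y in enumerate(ys):
        r=ok[j*len(xs):(j+1)*len(xs)]
        if r.any() : print('%.2f'%y,''.join('#' if q else '.' for q in r), 'xmin %.2f'%xs[r.argmax()])
E
python3 hull.py
```

```text
scene [  340    80   172   218 29837]
side [  125     0   173   175 22519]
z 0.0 x from .44 step .02
-0.22 ..........#.####............. xmin 0.64
-0.24 ..........########........... xmin 0.64
-0.26 .........##########.......... xmin 0.62
-0.28 .........###########......... xmin 0.62
-0.30 ..........############....... xmin 0.64
-0.32 ..........##############..... xmin 0.64
-0.34 ......#...###############.... xmin 0.56
-0.36 ......#...###############.... xmin 0.56
-0.38 ......####################... xmin 0.56
-0.40 .....######################.. xmin 0.54
-0.42 .....######################.. xmin 0.54
-0.44 ....#.######################. xmin 0.52
-0.46 .....#######################. xmin 0.54
-0.48 ......####################### xmin 0.56
-0.50 .......###################### xmin 0.58
-0.52 ........##################### xmin 0.60
-0.54 ..........################### xmin 0.64
-0.56 ............################# xmin 0.68
-0.58 .............################ xmin 0.70
z 0.06 x from .44 step .02
-0.20 ............##.##............ xmin 0.68
-0.22 ..........########........... xmin 0.64
-0.24 
[... 4441 characters left out ...]
#################### xmin 0.44
-0.56 ############################# xmin 0.44
-0.58 ############################# xmin 0.44
z 0.4 x from .44 step .02
-0.36 ...........................## xmin 0.98
-0.38 ........................##### xmin 0.92
-0.40 ..###.................####### xmin 0.48
-0.42 ######.............########## xmin 0.44
-0.44 ######...........############ xmin 0.44
-0.46 #######.......############### xmin 0.44
-0.48 ######......################# xmin 0.44
-0.50 #####....#################### xmin 0.44
-0.52 ####..####################### xmin 0.44
-0.54 ############################# xmin 0.44
-0.56 ############################# xmin 0.44
-0.58 ############################# xmin 0.44
```

```bash
python3 -m inch '[{"fingers":8.7,"delta_pos":[-2,-8,0],"spin":-160},{"fingers":8.7,"delta_pos":[-2,-8,0],"spin":-160},{"fingers":8.7,"delta_pos":[-2,-8,0],"spin":-160},{"fingers":8.7,"delta_pos":[-2,-8,0],"spin":-160},{"fingers":8.7,"delta_pos":[-2,-8,0],"spin":-160},{"fingers":8.7,"delta_pos":[-2,-8,0],"spin":-160},{"fingers":8.7,"delta_pos":[-2,-8,0],"spin":-160},{"fingers":8.7,"delta_pos":[-2,-8,0],"spin":-160},{"fingers":8.7,"delta_pos":[-2,-8,0],"spin":-160},{"fingers":8.7,"delta_pos":[-2,-8,0],"spin":-160},{"fingers":8.7,"delta_pos":[-2,-8,0],"spin":-160},{"fingers":8.7,"delta_pos":[-2,-8,0],"spin":-160},{"fingers":8.7,"delta_pos":[-2,-8,0],"spin":-160},{"fingers":8.7,"delta_pos":[-2,-8,0],"spin":-160},{"fingers":8.7,"delta_pos":[-2,-8,0],"spin":-160},{"fingers":8.7,"delta_pos":[-2,-8,0],"spin":-160},{"fingers":8.7,"delta_pos":[-2,-8,0],"spin":-160},{"fingers":8.7,"delta_pos":[-2,-8,0],"spin":-160},{"fingers":8.7,"delta_pos":[-2,-8,0],"spin":-160},{"fingers":8.7,"delta_pos":[-2,-8,0],"spin":-160}]'
python3 - <<'E'
from h import *
import pickle
s=sense();print(s['time_s'],s['joints'].round(1),s['tcp_pos'].round(4),s['ee_rot'].round(3))
n='wrist'
pickle.dump(get_calibration(n),open(f'pics/c_{n}.pkl','wb'))
im=capture(n);cv2.imwrite(f'pics/c_{n}.png',im[:,:,::-1]);np.save('pics/c_wrist.npy',im)
E
```

```text
time_s: 4.9
tcp_pos: [0.4493, -0.1991, 0.3325]
ee_rot: [[1.0, 0.012, -0.0], [0.012, -1.0, 0.0], [-0.0, -0.0, -1.0]]
wrist_force: [-0.0, -0.4, -0.4]
gripper_width: 0.998
4.9 [ -4.9   5.2  -6.3   0.  -78.5  95.6] [ 0.4493 -0.1991  0.3325] [[ 1.     0.012 -0.   ]
 [ 0.012 -1.     0.   ]
 [-0.    -0.    -1.   ]]
```

View pics/c_wrist.png

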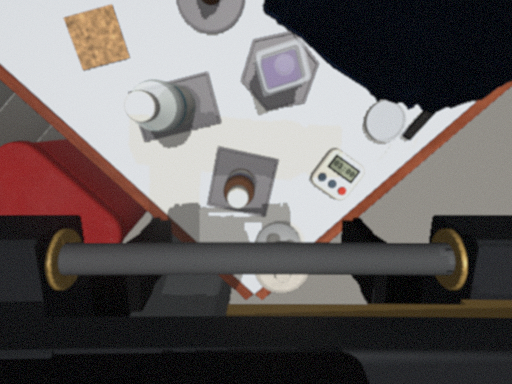

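The overhead wrist view shows the cork at (97,37), tall bottle at (155,105), jar lid at (283,67) and squat bottle at (240,190). The hood edge runs from (265,5) to (400,105). I'll refine the hull and the fits from this.

```bash
cat > hull3.py <<'E'
from hull import *
C['wrist']=pickle.load(open('pics/c_wrist.pkl','rb'))
im=np.load('pics/c_wrist.npy').astype(int)
m=(im.max(2)<62);b=np.zeros_like(m);b[0:115,255:512]=1
m=(m&b).astype(np.uint8);k,l,st,_=cv2.connectedComponentsWithStats(m);i=1+np.argmax(st[1:,4]);m=l==i;print(st[i])
M['wrist']=m
xs=np.arange(.44,.8,.01);ys=np.arange(-.1,-.48,-.02)
for z in (.0,.04,.08,.12,.16,.2,.25,.3,.35):
    G=np.array([[x,y,z] for y in ys for x in xs]);ok=np.ones(len(G),bool)
    for n in M:
        g=G+[0,{'scene':-.004,'side':.0045,'wrist':0}[n],0]
        uv=proj(C[n],g).round().astype(int);inn=(uv[:,0]>=0)&(uv[:,0]<512)&(uv[:,1]>=0)&(uv[:,1]<384)
        v=np.ones(len(G),bool);v[inn]=M[n][uv[inn,1],uv[inn,0]];ok&=v
    print('z',z,[( '%.2f'%y,'%.2f'%xs[ok[j*len(xs):(j+1)*len(xs)].argmax()]) for j,y in enumerate(ys) if ok[j*len(xs):(j+1)*len(xs)].any()])
def crop(x0,x1,y0,y1,f,o):
    im=cv2.imread('pics/c_wrist.png')[y0:y1,x0:x1]
    im=cv2.resize(im,None,fx=f,fy=f,interpolation=cv2.INTER_CUBIC)
    for x in range((x0+19)//20*20,x1,20): cv2.line(im,((x-x0)*f,0),((x-x0)*f,6),(0,0,255),1);cv2.putText(im,str(x),((x-x0)*f,16),0,.4,(0,0,255),1)
    for y in range((y0+19)//20*20,y1,20): cv2.line(im,(0,(y-y0)*f),(6,(y-y0)*f),(0,0,255),1);cv2.putText(im,str(y),(8,(y-y0)*f),0,.4,(0,0,255),1)
    cv2.imwrite(o,im)
crop(60,325,0,200,3,'pics/cw1.png')
E
python3 hull3.py
```

```text
scene [  340    80   172   218 29837]
side [  125     0   173   175 22519]
[  264     0   248   115 19822]
z 0.0 [('-0.20', '0.69'), ('-0.22', '0.64'), ('-0.24', '0.63'), ('-0.26', '0.61'), ('-0.28', '0.61'), ('-0.30', '0.63'), ('-0.32', '0.63'), ('-0.34', '0.56'), ('-0.36', '0.55'), ('-0.38', '0.55'), ('-0.40', '0.54'), ('-0.42', '0.53'), ('-0.44', '0.51'), ('-0.46', '0.54')]
z 0.04 [('-0.18', '0.70'), ('-0.20', '0.67'), ('-0.22', '0.64'), ('-0.24', '0.61'), ('-0.26', '0.61'), ('-0.28', '0.61'), ('-0.30', '0.62'), ('-0.32', '0.55'), ('-0.34', '0.54'), ('-0.36', '0.53'), ('-0.38', '0.52'), ('-0.40', '0.52'), ('-0.42', '0.51'), ('-0.44', '0.52'), ('-0.46', '0.53')]
z 0.08 [('-0.18', '0.74'), ('-0.20', '0.68'), ('-0.22', '0.64'), ('-0.24', '0.61'), ('-0.26', '0.60'), ('-0.28', '0.57'), ('-0.30', '0.56'), ('-0.32', '0.54'), ('-0.34', '0.53'), ('-0.36', '0.52'), ('-0.38', '0.52'), ('-0.40', '0.51'), ('-0.42', '0.52'), ('-0.44', '0.52'), ('-0.46', '0.53')]
z 0.12 [('-0.16', '0.74'), ('-0.18', '0.73'), ('-0.20', '0.70'), ('-0.22', '0.68'), ('-0.24', '0.62'), ('-0.26', '0.59'), ('-0.28', '0
[... 769 characters left out ...]
6', '0.56')]
z 0.25 [('-0.20', '0.78'), ('-0.22', '0.60'), ('-0.24', '0.70'), ('-0.26', '0.57'), ('-0.28', '0.55'), ('-0.30', '0.53'), ('-0.32', '0.53'), ('-0.34', '0.52'), ('-0.36', '0.53'), ('-0.38', '0.54'), ('-0.40', '0.55'), ('-0.42', '0.55'), ('-0.44', '0.57'), ('-0.46', '0.58')]
z 0.3 [('-0.22', '0.77'), ('-0.24', '0.73'), ('-0.26', '0.69'), ('-0.28', '0.65'), ('-0.30', '0.60'), ('-0.32', '0.56'), ('-0.34', '0.53'), ('-0.36', '0.54'), ('-0.38', '0.55'), ('-0.40', '0.56'), ('-0.42', '0.57'), ('-0.44', '0.59'), ('-0.46', '0.60')]
z 0.35 [('-0.32', '0.59'), ('-0.34', '0.56'), ('-0.36', '0.56'), ('-0.38', '0.58'), ('-0.40', '0.60'), ('-0.42', '0.56'), ('-0.44', '0.51'), ('-0.46', '0.46')]
```

View pics/cw1.png

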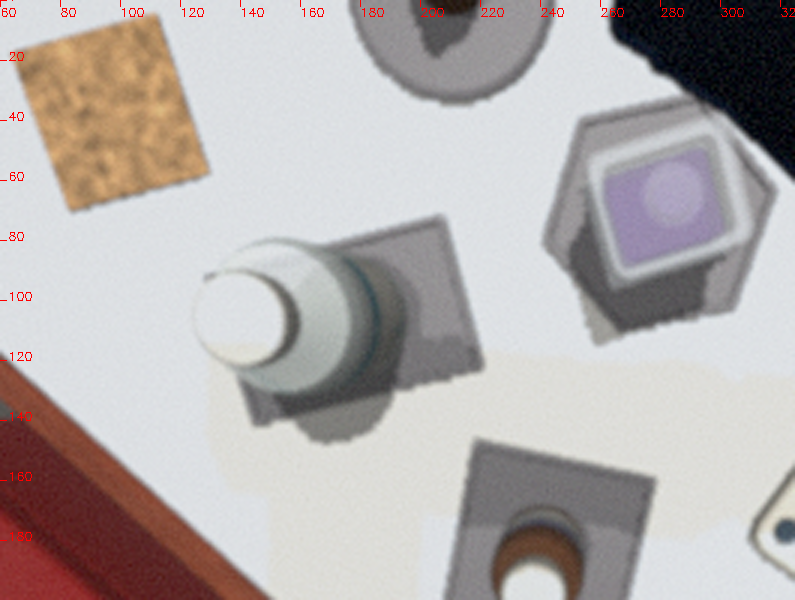

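```bash
python3 - <<'E'
from h import *
import pickle
c=pickle.load(open('pics/c_wrist.pkl','rb'))
def edges(P):
    e=np.diff(np.r_[P,P[:1]],axis=0);return np.hypot(*e.T).round(4),np.degrees(np.arctan2(e[:,1],e[:,0])).round(1)
def S(t,p,z):
    P=onz(c,p,z)[:,:2];print(t,P.round(4).tolist(),P.mean(0).round(4),*edges(P));return P
S('cork',[(64.3,16.7),(112.7,4.3),(130,57.7),(83.3,71)],.003)
P=S('obl',[(207.7,71.3),(221.3,123.3),(145,142)],.005);print((P[0]+P[2])/2)
S('sq',[(218.3,146.3),(278.7,160)],.005)
P=S('hex',[(241,81),(253.3,40.3),(297,31.5),(319,63.3),(305,104),(266,111)],.005);print((P[0]+P[3])/2,(P[1]+P[4])/2,(P[2]+P[5])/2)
S('round',[(212,34.7),(176.7,0),(244.3,0)],.005)
S('lid',[(255.7,52.3),(296.7,40.7),(309.3,80),(267.3,95)],.107)
S('tall',[(140,106.3)],.156)
S('squat',[(237.5,197.5)],.095)
E
```

```text
cork [[0.622, 0.0565], [0.6381, -0.0084], [0.5732, -0.0251], [0.5549, 0.0402]] [0.597  0.0158] [0.0669 0.067  0.0678 0.0691] [ -76.  -165.6  105.7   13.7]
obl [[0.5572, -0.1309], [0.4872, -0.1486], [0.459, -0.0377]] [ 0.5011 -0.1057] [0.0722 0.1144 0.1354] [-165.9  104.2  -43.5]
[ 0.50811841 -0.08431081]
sq [[0.4542, -0.1437], [0.4351, -0.2324]] [ 0.4446 -0.1881] [0.0907 0.0907] [-102.2   77.8]
hex [[0.5451, -0.1768], [0.5974, -0.1934], [0.6088, -0.2518], [0.5693, -0.2837], [0.5153, -0.2672], [0.5051, -0.2123]] [ 0.5568 -0.2309] [0.0548 0.0595 0.0508 0.0565 0.0558 0.0535] [ -17.6  -78.9 -141.1  163.   100.5   41.6]
[ 0.55720375 -0.23026708] [ 0.55631515 -0.23032949] [ 0.55693493 -0.23208532]
round [[0.6035, -0.138], [0.6443, -0.0929], [0.6456, -0.1812]] [ 0.6311 -0.1373] [0.0608 0.0884 0.0603] [ 47.9 -89.1 134.2]
lid [[0.5685, -0.1972], [0.5805, -0.2408], [0.5409, -0.2564], [0.5246, -0.2106]] [ 0.5536 -0.2262] [0.0453 0.0426 0.0486 0.046 ] [ -74.7 -158.5  109.6   17. ]
tall [[0.5111, -0.0848]] [ 0.5111 -0.0848] [0.] [0.]
squat [[0.4024, -0.1765]] [ 0.4024 -0.1765] [0.] [0.]
```

```bash
python3 -m inch '[{"fingers":8.7,"delta_pos":[6.2,-11.3,8],"spin":160},{"fingers":8.7,"delta_pos":[6.2,-11.3,8],"spin":160},{"fingers":8.7,"delta_pos":[6.2,-11.3,8],"spin":160},{"fingers":8.7,"delta_pos":[6.2,-11.3,8],"spin":160},{"fingers":8.7,"delta_pos":[6.2,-11.3,8],"spin":160},{"fingers":8.7,"delta_pos":[6.2,-11.3,8],"spin":160},{"fingers":8.7,"delta_pos":[6.2,-11.3,8],"spin":160},{"fingers":8.7,"delta_pos":[6.2,-11.3,8],"spin":160},{"fingers":8.7,"delta_pos":[6.2,-11.3,8],"spin":160},{"fingers":8.7,"delta_pos":[6.2,-11.3,8],"spin":160},{"fingers":8.7,"delta_pos":[6.2,-11.3,8],"spin":160},{"fingers":8.7,"delta_pos":[6.2,-11.3,8],"spin":160},{"fingers":8.7,"delta_pos":[6.2,-11.3,8],"spin":160},{"fingers":8.7,"delta_pos":[6.2,-11.3,8],"spin":160},{"fingers":8.7,"delta_pos":[6.2,-11.3,8],"spin":160},{"fingers":8.7,"delta_pos":[6.2,-11.3,8],"spin":160},{"fingers":8.7,"delta_pos":[6.2,-11.3,8],"spin":160},{"fingers":8.7,"delta_pos":[6.2,-11.3,8],"spin":160},{"fingers":8.7,"delta_pos":[6.2,-11.3,8],"spin":160},{"fingers":8.7,"delta_pos":[6.2,-11.3,8],"spin":160}]'
```

```text
time_s: 6.95
tcp_pos: [0.51, -0.0851, 0.2525]
ee_rot: [[-0.936, -0.352, -0.0], [-0.352, 0.936, -0.0], [0.0, 0.0, -1.0]]
wrist_force: [-0.4, -0.6, -0.6]
gripper_width: 0.998
```

```bash
cat > go.py <<'E'
import sys,numpy as np
from station import sense
a=list(map(float,sys.argv[1:]))
s=sense();R=s['ee_rot'];d=R.T@(np.array(a[:3])-s['tcp_pos'])*100
y=np.degrees(np.arctan2(R[1,1],R[0,1]))
print('t',s['time_s'],'yaw %.1f'%y,'j6 %.0f j1 %.0f'%(s['joints'][5],s['joints'][0]),'delta',d.round(2),'spin',round(-((a[3]-y+180)%360-180),1) if len(a)>3 else '')
E
python3 go.py .5112 -.085 .093 42; python3 go.py .5112 -.085 .165
```

```text
t 6.95 yaw 110.6 j6 -78 j1 9 delta [-0.12 -0.03 15.95] spin 68.6
t 6.95 yaw 110.6 j6 -78 j1 9 delta [-0.12 -0.03  8.75] spin
```

```bash
python3 -m inch '[{"fingers":8.7,"delta_pos":[-0.1,0,1],"spin":69},{"fingers":8.7,"delta_pos":[-0.1,0,2],"spin":69},{"fingers":8.7,"delta_pos":[-0.1,0,3],"spin":69},{"fingers":8.7,"delta_pos":[-0.1,0,4],"spin":69},{"fingers":8.7,"delta_pos":[-0.1,0,5],"spin":69},{"fingers":8.7,"delta_pos":[-0.1,0,6],"spin":69},{"fingers":8.7,"delta_pos":[-0.1,0,7],"spin":69},{"fingers":8.7,"delta_pos":[-0.1,0,8],"spin":69},{"fingers":8.7,"delta_pos":[-0.1,0,10],"spin":69},{"fingers":8.7,"delta_pos":[-0.1,0,13],"spin":69},{"fingers":8.7,"delta_pos":[-0.1,0,15],"spin":69},{"fingers":8.7,"delta_pos":[-0.1,0,16],"spin":69},{"fingers":8.7,"delta_pos":[-0.1,0,16],"spin":69},{"fingers":4.5,"delta_pos":[-0.1,0,16],"spin":69},{"fingers":4.5,"delta_pos":[-0.1,0,16],"spin":69},{"fingers":4.5,"delta_pos":[-0.1,0,16],"spin":69},{"fingers":4.5,"delta_pos":[-0.1,0,16],"spin":69},{"fingers":4.5,"delta_pos":[-0.1,0,16],"spin":69},{"fingers":4.5,"delta_pos":[-0.1,0,16],"spin":69},{"fingers":4.5,"delta_pos":[-0.1,0,16],"spin":69}]'; python3 go.py .597 .016 .093
```

```text
time_s: 8.95
tcp_pos: [0.5115, -0.0845, 0.0931]
ee_rot: [[-0.666, 0.746, 0.001], [0.746, 0.666, -0.0], [-0.001, 0.001, -1.0]]
wrist_force: [0.6, 0.9, 2.2]
gripper_width: 0.655
t 8.95 yaw 41.8 j6 -147 j1 9 delta [ 1.81 13.07  0.02] spin
```

```bash
python3 -m inch '[{"fingers":4.5,"delta_pos":[0,0,-1],"spin":0},{"fingers":4.5,"delta_pos":[0,0,-2.5],"spin":0},{"fingers":4.5,"delta_pos":[0.2,1.5,-3],"spin":0},{"fingers":4.5,"delta_pos":[0.6,4,-3],"spin":0},{"fingers":4.5,"delta_pos":[1,7,-3],"spin":0},{"fingers":4.5,"delta_pos":[1.4,10,-3],"spin":0},{"fingers":4.5,"delta_pos":[1.7,12,-3],"spin":0},{"fingers":4.5,"delta_pos":[1.8,13,-3],"spin":0},{"fingers":4.5,"delta_pos":[1.8,13.1,-3],"spin":0},{"fingers":4.5,"delta_pos":[1.8,13.1,-3],"spin":0},{"fingers":4.5,"delta_pos":[1.8,13.1,-2],"spin":0},{"fingers":4.5,"delta_pos":[1.8,13.1,-1],"spin":0},{"fingers":4.5,"delta_pos":[1.8,13.1,-0.4],"spin":0},{"fingers":4.5,"delta_pos":[1.8,13.1,0],"spin":0},{"fingers":4.5,"delta_pos":[1.8,13.1,0],"spin":0}]'; python3 go.py .597 .016 .093
```

```text
time_s: 10.45
tcp_pos: [0.5963, 0.0154, 0.0931]
ee_rot: [[-0.666, 0.746, -0.001], [0.746, 0.666, -0.001], [-0.0, -0.002, -1.0]]
wrist_force: [-2.3, -0.7, 2.0]
gripper_width: 0.654
t 10.45 yaw 41.7 j6 -155 j1 17 delta [0.   0.09 0.01] spin
```

```bash
python3 -m inch '[{"fingers":8.7,"delta_pos":[0,0,0],"spin":0},{"fingers":8.7,"delta_pos":[0,0,0],"spin":0},{"fingers":8.7,"delta_pos":[0,0,0],"spin":0},{"fingers":8.7,"delta_pos":[0,0,0],"spin":0},{"fingers":8.7,"delta_pos":[0,0,-2],"spin":0},{"fingers":8.7,"delta_pos":[0,0,-6],"spin":0},{"fingers":8.7,"delta_pos":[0,0,-10],"spin":0},{"fingers":8.7,"delta_pos":[0,0,-10],"spin":0}]'; python3 go.py .4025 -.1768 .15 120;python3 go.py .4025 -.1768 .036
python3 - <<'E'
from h import *
im=capture('side');cv2.imwrite('pics/d_side.png',im[:,:,::-1])
E
```

```text
time_s: 11.25
tcp_pos: [0.6007, 0.0165, 0.1995]
ee_rot: [[-0.667, 0.745, 0.014], [0.745, 0.667, 0.002], [-0.008, 0.011, -1.0]]
wrist_force: [0.8, 0.3, -0.8]
gripper_width: 0.999
t 11.25 yaw 41.8 j6 -155 j1 17 delta [ -1.16 -27.71   4.64] spin -78.2
t 11.25 yaw 41.8 j6 -155 j1 17 delta [ -1.07 -27.84  16.04] spin
```

View pics/d_side.png

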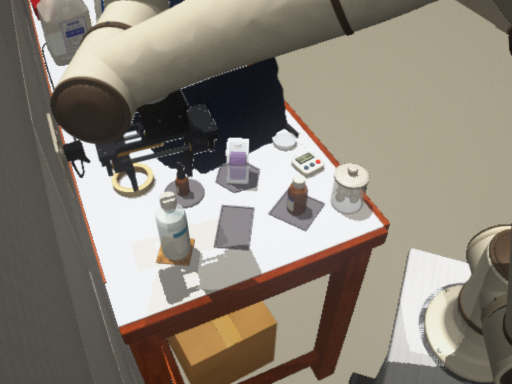

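```bash
python3 -m inch '[{"fingers":8.7,"delta_pos":[-0.2,-4,0],"spin":-78},{"fingers":8.7,"delta_pos":[-1.4,-27.3,4],"spin":-78},{"fingers":8.7,"delta_pos":[-1.4,-27.3,4],"spin":-78},{"fingers":8.7,"delta_pos":[-1.4,-27.3,4],"spin":-78},{"fingers":8.7,"delta_pos":[-1.4,-27.3,4],"spin":-78},{"fingers":8.7,"delta_pos":[-1.4,-27.3,4],"spin":-78},{"fingers":8.7,"delta_pos":[-1.4,-27.3,4],"spin":-78},{"fingers":8.7,"delta_pos":[-1.4,-27.3,4],"spin":-78},{"fingers":8.7,"delta_pos":[-1.4,-27.3,4],"spin":-78},{"fingers":8.7,"delta_pos":[-1.4,-27.3,4],"spin":-78},{"fingers":8.7,"delta_pos":[-1.4,-27.3,4],"spin":-78},{"fingers":8.7,"delta_pos":[-1.4,-27.3,4],"spin":-78},{"fingers":8.7,"delta_pos":[-1.4,-27.3,4],"spin":-78}]'; python3 go.py .4025 -.1768 .036 120
```

```text
time_s: 12.6
tcp_pos: [0.4023, -0.1761, 0.1524]
ee_rot: [[-0.869, -0.495, -0.0], [-0.495, 0.869, 0.0], [0.0, 0.0, -1.0]]
wrist_force: [-0.1, 0.2, 0.1]
gripper_width: 0.998
t 12.6 yaw 119.7 j6 -58 j1 -2 delta [ 0.02 -0.08 11.64] spin -0.3
```

```bash
python3 -m inch '[{"fingers":8.7,"delta_pos":[0,-0.1,3],"spin":0},{"fingers":8.7,"delta_pos":[0,-0.1,7],"spin":0},{"fingers":8.7,"delta_pos":[0,-0.1,10],"spin":0},{"fingers":8.7,"delta_pos":[0,-0.1,11.6],"spin":0},{"fingers":8.7,"delta_pos":[0,-0.1,11.6],"spin":0},{"fingers":3,"delta_pos":[0,-0.1,11.6],"spin":0},{"fingers":3,"delta_pos":[0,-0.1,11.6],"spin":0},{"fingers":3,"delta_pos":[0,-0.1,11.6],"spin":0},{"fingers":3,"delta_pos":[0,-0.1,11.6],"spin":0},{"fingers":3,"delta_pos":[0,-0.1,11.6],"spin":0},{"fingers":3,"delta_pos":[0,-0.1,11.6],"spin":0},{"fingers":3,"delta_pos":[0,-0.1,11.6],"spin":0},{"fingers":3,"delta_pos":[0,-0.1,11.6],"spin":0}]'; python3 go.py .508 -.0843 .036 42
```

```text
time_s: 13.9
tcp_pos: [0.4029, -0.177, 0.0367]
ee_rot: [[-0.868, -0.496, 0.0], [-0.496, 0.868, -0.0], [-0.0, -0.0, -1.0]]
wrist_force: [0.1, 0.9, 2.7]
gripper_width: 0.468
t 13.9 yaw 119.7 j6 -58 j1 -2 delta [-13.73   2.84   0.07] spin 77.7
```

```bash
python3 -m inch '[{"fingers":3,"delta_pos":[0,0,-1],"spin":0},{"fingers":3,"delta_pos":[0,0,-2.5],"spin":0},{"fingers":3,"delta_pos":[-1.5,0.3,-3],"spin":0},{"fingers":3,"delta_pos":[-5,1,-3],"spin":0},{"fingers":3,"delta_pos":[-9,1.8,-3],"spin":0},{"fingers":3,"delta_pos":[-12,2.4,-3],"spin":0},{"fingers":3,"delta_pos":[-13.4,2.7,-3],"spin":0},{"fingers":3,"delta_pos":[-13.7,2.8,-3],"spin":0},{"fingers":3,"delta_pos":[-13.7,2.8,-3],"spin":0},{"fingers":3,"delta_pos":[-13.7,2.8,-2],"spin":0},{"fingers":3,"delta_pos":[-13.7,2.8,-1],"spin":0},{"fingers":3,"delta_pos":[-13.7,2.8,-0.4],"spin":0},{"fingers":3,"delta_pos":[-13.7,2.8,0],"spin":0},{"fingers":3,"delta_pos":[-13.7,2.8,0],"spin":0},{"fingers":3,"delta_pos":[-13.7,2.8,0],"spin":0}]'; python3 go.py .508 -.0843 .036 42
```

```text
time_s: 15.4
tcp_pos: [0.5073, -0.0852, 0.0367]
ee_rot: [[-0.868, -0.496, -0.001], [-0.496, 0.868, -0.0], [0.001, 0.0, -1.0]]
wrist_force: [-2.8, -0.0, 3.7]
gripper_width: 0.469
t 15.4 yaw 119.7 j6 -69 j1 9 delta [-0.1   0.04  0.07] spin 77.7
```

```bash
python3 -m inch '[{"fingers":8.7,"delta_pos":[0,0,0],"spin":0},{"fingers":8.7,"delta_pos":[0,0,0],"spin":0},{"fingers":8.7,"delta_pos":[0,0,0],"spin":0},{"fingers":8.7,"delta_pos":[0,0,0],"spin":0},{"fingers":8.7,"delta_pos":[0,0,-2],"spin":0},{"fingers":8.7,"delta_pos":[0,0,-6],"spin":0},{"fingers":8.7,"delta_pos":[0,0,-10],"spin":0},{"fingers":8.7,"delta_pos":[0,0,-15],"spin":0},{"fingers":8.7,"delta_pos":[0,0,-17],"spin":0},{"fingers":8.7,"delta_pos":[0,0,-17],"spin":0},{"fingers":8.7,"delta_pos":[0,0,-17],"spin":0}]'; python3 go.py .558 -.221 .15 42;
python3 - <<'E'
from h import *
for n in ('side','scene'):
    im=capture(n);cv2.imwrite(f'pics/e_{n}.png',cv2.resize(im[130:290,120:380] if n=='side' else im[140:290,200:400],None,fx=3,fy=3,interpolation=cv2.INTER_CUBIC)[:,:,::-1])
E
```

```text
time_s: 16.5
tcp_pos: [0.5075, -0.0846, 0.2063]
ee_rot: [[-0.869, -0.496, -0.0], [-0.496, 0.869, 0.001], [-0.0, 0.001, -1.0]]
wrist_force: [0.6, 0.4, -1.3]
gripper_width: 0.995
t 16.5 yaw 119.7 j6 -69 j1 9 delta [  2.38 -14.35   5.62] spin 77.7
```

View pics/e_side.png

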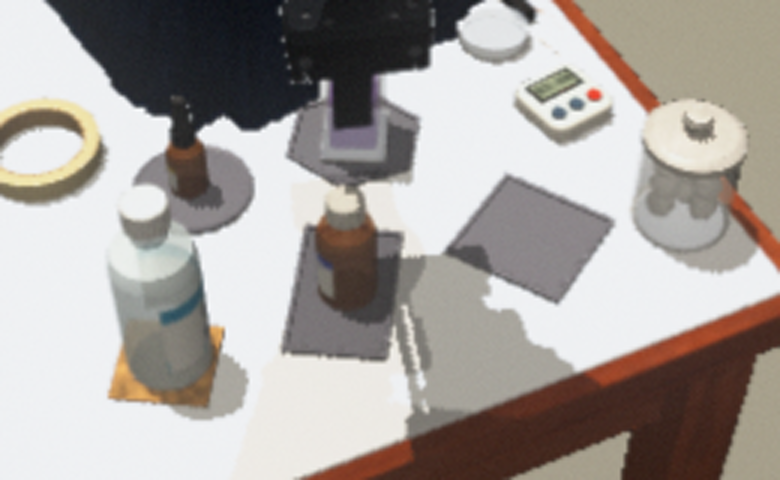

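View pics/e_scene.png

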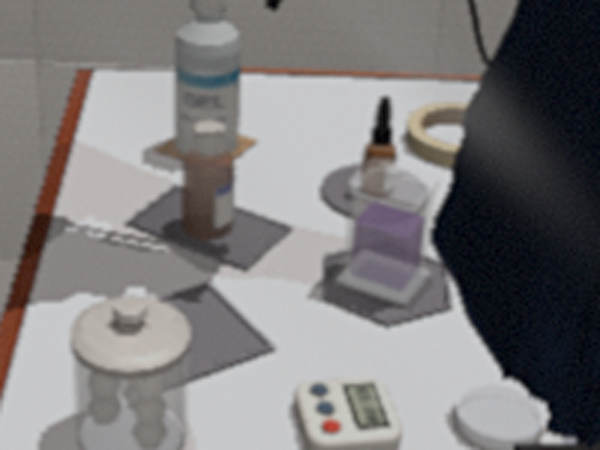

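```bash
python3 -m inch '[{"fingers":8.7,"delta_pos":[0,0,0],"spin":30},{"fingers":8.7,"delta_pos":[0,0,0],"spin":30},{"fingers":8.7,"delta_pos":[0.5,-3,0],"spin":78},{"fingers":8.7,"delta_pos":[1,-6,0],"spin":78},{"fingers":8.7,"delta_pos":[1.5,-9,1],"spin":78},{"fingers":8.7,"delta_pos":[2,-12,2],"spin":78},{"fingers":8.7,"delta_pos":[2.4,-14,3],"spin":78},{"fingers":8.7,"delta_pos":[2.4,-14.3,4],"spin":78},{"fingers":8.7,"delta_pos":[2.4,-14.3,5],"spin":78},{"fingers":8.7,"delta_pos":[2.4,-14.3,5],"spin":78},{"fingers":8.7,"delta_pos":[2.4,-14.3,5],"spin":78},{"fingers":8.7,"delta_pos":[2.4,-14.3,5],"spin":78},{"fingers":8.7,"delta_pos":[2.4,-14.3,5],"spin":78}]'; python3 go.py .558 -.221 .047 42
python3 - <<'E'
from h import *
for n in ('side','scene'):
    im=capture(n);cv2.imwrite(f'pics/f_{n}.png',cv2.resize(im[40:240,120:320] if n=='side' else im[90:290,220:420],None,fx=3,fy=3,interpolation=cv2.INTER_CUBIC)[:,:,::-1])
E
```

```text
time_s: 17.9
tcp_pos: [0.5582, -0.2207, 0.157]
ee_rot: [[-0.667, 0.745, 0.001], [0.745, 0.667, -0.0], [-0.001, 0.0, -1.0]]
wrist_force: [-0.3, -0.4, -0.3]
gripper_width: 0.999
t 17.9 yaw 41.8 j6 -132 j1 -6 delta [-0.   -0.04 11.  ] spin -0.2
```

View pics/f_side.png

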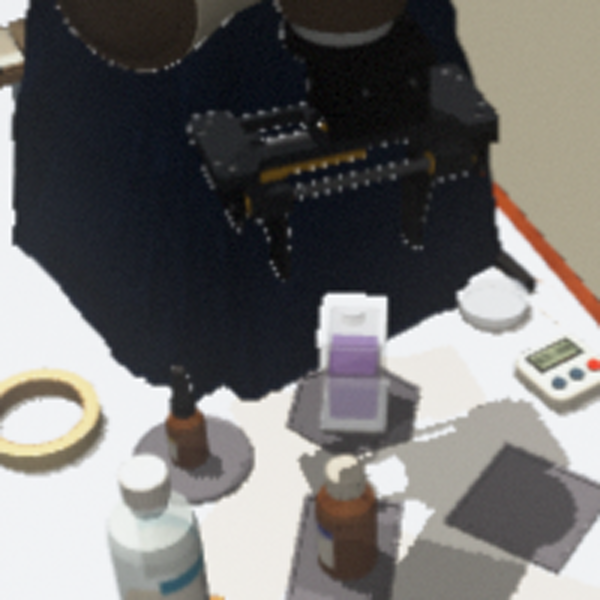

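View pics/f_scene.png

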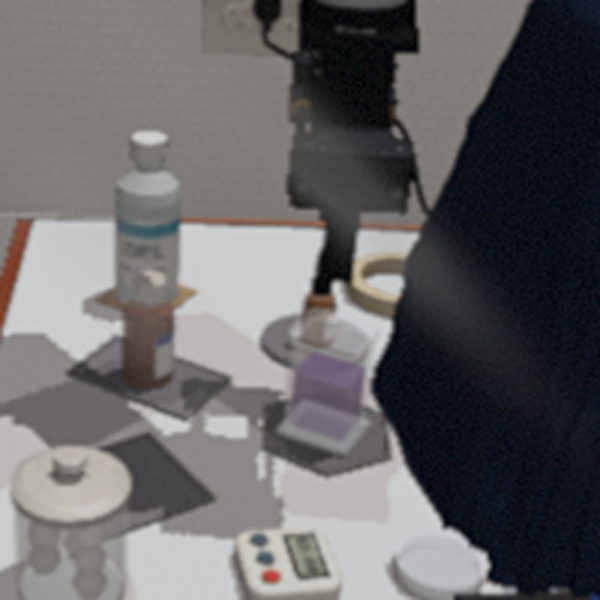

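```bash
python3 -m inch '[{"fingers":8.7,"delta_pos":[0,0,2],"spin":0},{"fingers":8.7,"delta_pos":[0,0,4],"spin":0},{"fingers":8.7,"delta_pos":[0,0,6],"spin":0},{"fingers":8.7,"delta_pos":[0,0,7],"spin":0},{"fingers":8.7,"delta_pos":[0,0,7],"spin":0}]'; python3 go.py .558 -.221 .047 42

```

```text
time_s: 18.5
tcp_pos: [0.5571, -0.2207, 0.0853]
ee_rot: [[-0.666, 0.746, -0.003], [0.746, 0.666, 0.0], [0.002, -0.002, -1.0]]
wrist_force: [0.5, 0.3, 0.2]
gripper_width: 0.997
t 18.5 yaw 41.7 j6 -132 j1 -6 delta [-0.09  0.05  3.83] spin -0.3
```

```bash
python3 -m inch '[{"fingers":8.7,"delta_pos":[0,0,1.5],"spin":0},{"fingers":8.7,"delta_pos":[0,0,3],"spin":0},{"fingers":8.7,"delta_pos":[0,0,4],"spin":0},{"fingers":8.7,"delta_pos":[0,0,4],"spin":0},{"fingers":7.4,"delta_pos":[0,0,4],"spin":0},{"fingers":7,"delta_pos":[0,0,4],"spin":0},{"fingers":6.6,"delta_pos":[0,0,4],"spin":0},{"fingers":6.2,"delta_pos":[0,0,4],"spin":0},{"fingers":5.8,"delta_pos":[0,0,4],"spin":0},{"fingers":5.4,"delta_pos":[0,0,4],"spin":0},{"fingers":5,"delta_pos":[0,0,4],"spin":0},{"fingers":4.6,"delta_pos":[0,0,4],"spin":0},{"fingers":3.6,"delta_pos":[0,0,4],"spin":0},{"fingers":3.6,"delta_pos":[0,0,4],"spin":0},{"fingers":3.6,"delta_pos":[0,0,4],"spin":0}]'; python3 go.py .4005 -.176 .047 78
python3 - <<'E'
from h import *
for n in ('side','scene'):
    im=capture(n);cv2.imwrite(f'pics/g_{n}.png',cv2.resize(im[90:240,140:340] if n=='side' else im[130:280,220:420],None,fx=3,fy=3,interpolation=cv2.INTER_CUBIC)[:,:,::-1])
E
```

```text
time_s: 20.0
tcp_pos: [0.558, -0.2208, 0.0467]
ee_rot: [[-0.666, 0.746, -0.0], [0.746, 0.666, -0.0], [-0.0, -0.0, -1.0]]
wrist_force: [-0.9, -0.6, 2.0]
gripper_width: 0.608
t 20.0 yaw 41.7 j6 -132 j1 -6 delta [13.83 -8.77 -0.03] spin -36.3
```

View pics/g_side.png

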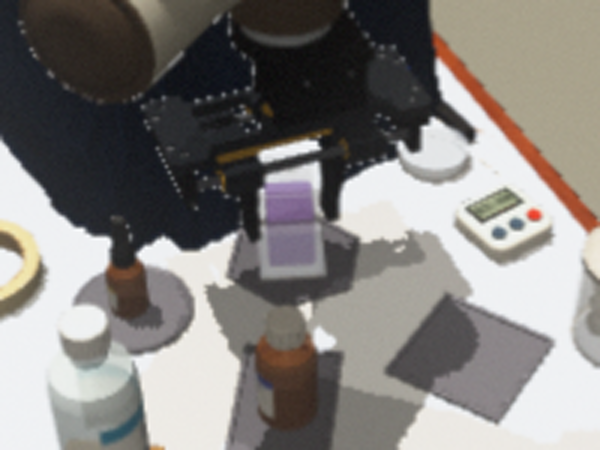

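View pics/g_scene.png

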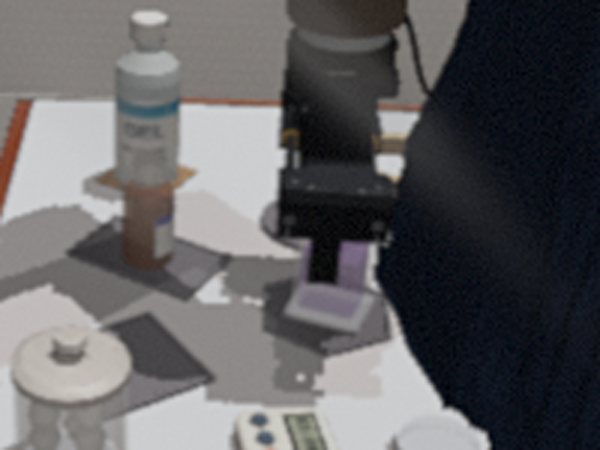

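```bash
python3 -m inch '[{"fingers":3,"delta_pos":[0,0,0],"spin":0},{"fingers":3,"delta_pos":[0,0,0],"spin":0},{"fingers":3,"delta_pos":[0,0,0],"spin":0},{"fingers":3,"delta_pos":[0,0,0],"spin":0}]'; python3 - <<'E'
from h import *
for n in ('side','scene'):
    im=capture(n);cv2.imwrite(f'pics/h_{n}.png',cv2.resize(im[150:220,180:280] if n=='side' else im[180:260,290:390],None,fx=6,fy=6,interpolation=cv2.INTER_CUBIC)[:,:,::-1])
E
```

```text
time_s: 20.5
tcp_pos: [0.558, -0.2208, 0.0467]
ee_rot: [[-0.666, 0.746, 0.0], [0.746, 0.666, -0.0], [-0.0, -0.0, -1.0]]
wrist_force: [-1.7, -0.3, 4.4]
gripper_width: 0.607
```

View pics/h_side.png

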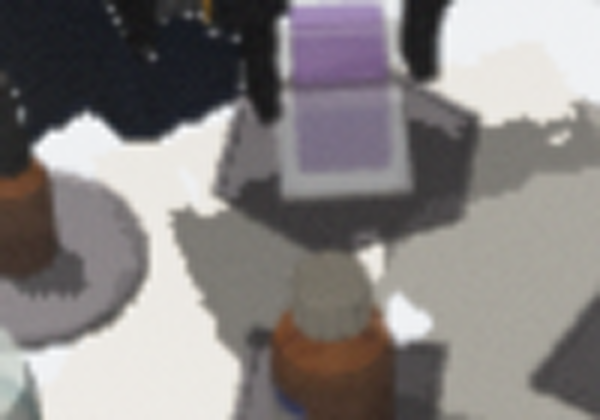

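View pics/h_scene.png

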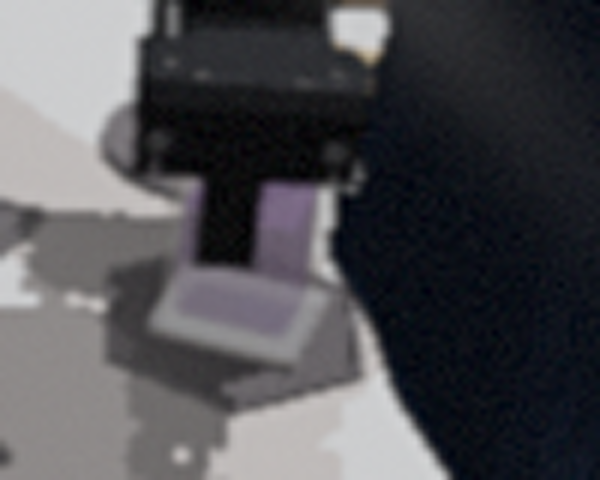

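```bash
python3 - <<'E'
from h import *
c=get_calibration('scene')
def E(t,p,z,c):
    P=onz(c,p,z)[:,:2];e=np.diff(np.r_[P,P[:1]],axis=0);print(t,P.round(4).tolist(),P.mean(0).round(4),np.hypot(*e.T).round(4),np.degrees(np.arctan2(e[:,1],e[:,0])).round(1))
E('scene',[(315,234.7),(338.8,240.8),(345.8,228.7),(321.7,225)],.004,c)
c=get_calibration('side')
E('side',[(227,182.5),(248.3,181.7)],.004,c)
E
python3 - <<'E'
E
```

```text
scene [[0.5316, -0.2146], [0.5545, -0.2651], [0.6036, -0.2453], [0.5726, -0.1985]] [ 0.5656 -0.2308] [0.0554 0.0529 0.0562 0.044 ] [ -65.6   21.9  123.5 -158.5]
side [[0.5729, -0.1959], [0.5285, -0.2151]] [ 0.5507 -0.2055] [0.0484 0.0484] [-156.7   23.3]
```

```bash
python3 -m inch '[{"fingers":3,"delta_pos":[0,0,0],"spin":-4},{"fingers":3,"delta_pos":[0,0,0],"spin":-8},{"fingers":3,"delta_pos":[0,0,0],"spin":-12},{"fingers":3,"delta_pos":[0,0,0],"spin":-13},{"fingers":3,"delta_pos":[0,0,0],"spin":-13},{"fingers":3,"delta_pos":[0,0,0],"spin":-13}]';  python3 - <<'E'
from h import *
for n in ('side','scene'):
    im=capture(n);cv2.imwrite(f'pics/i_{n}.png',cv2.resize(im[150:220,180:280] if n=='side' else im[180:260,290:390],None,fx=6,fy=6,interpolation=cv2.INTER_CUBIC)[:,:,::-1])
E
```

```text
time_s: 21.2
tcp_pos: [0.5587, -0.2209, 0.0467]
ee_rot: [[-0.816, 0.578, 0.002], [0.578, 0.816, -0.0], [-0.001, 0.001, -1.0]]
wrist_force: [0.8, -0.8, 0.6]
gripper_width: 0.605
```

View pics/i_side.png

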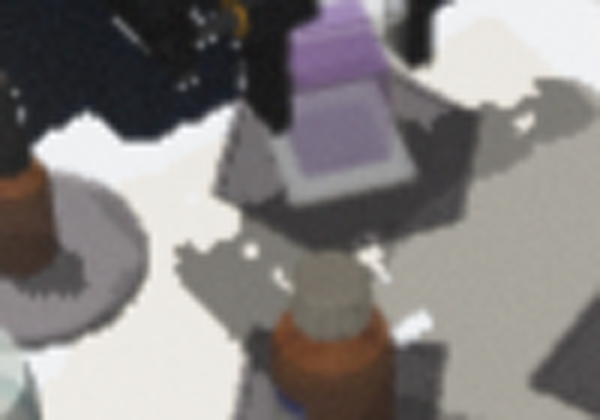

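View pics/i_scene.png

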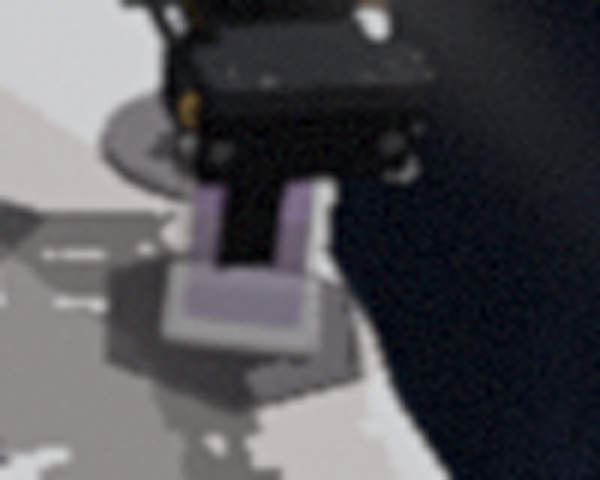

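```bash
python3 - <<'E'
from h import *
c=get_calibration('side')
P=onz(c,[(228.3,183.8),(248.8,179.7)],.004);e=P[0]-P[1];print(np.degrees(np.arctan2(e[1],e[0])),np.linalg.norm(e))
c=get_calibration('scene')
P=onz(c,[(317.2,236),(341.7,239.3)],.004);e=P[1]-P[0];print(np.degrees(np.arctan2(e[1],e[0]))+90,np.linalg.norm(e))
E
python3 -m inch '[{"fingers":8.7,"delta_pos":[0,0,0],"spin":0},{"fingers":8.7,"delta_pos":[0,0,0],"spin":0},{"fingers":8.7,"delta_pos":[0,0,0],"spin":0},{"fingers":8.7,"delta_pos":[0,0,0],"spin":0},{"fingers":8.7,"delta_pos":[0,0,0],"spin":8},{"fingers":8.7,"delta_pos":[0,0,0],"spin":16.5},{"fingers":8.7,"delta_pos":[0,0,0],"spin":16.5},{"fingers":8.7,"delta_pos":[0,0,0],"spin":16.5},{"fingers":3,"delta_pos":[0,0,0],"spin":16.5},{"fingers":3,"delta_pos":[0,0,0],"spin":16.5},{"fingers":3,"delta_pos":[0,0,0],"spin":16.5},{"fingers":3,"delta_pos":[0,0,0],"spin":16.5},{"fingers":3,"delta_pos":[0,0,0],"spin":16.5},{"fingers":3,"delta_pos":[0,0,0],"spin":16.5},{"fingers":3,"delta_pos":[0,0,0],"spin":16.5},{"fingers":3,"delta_pos":[0,0,0],"spin":16.5}]'
```

```text
36.24992887448916 0.048254946987413
35.920189006026206 0.05487783000057782
time_s: 22.9
tcp_pos: [0.5579, -0.2209, 0.0465]
ee_rot: [[-0.619, 0.786, -0.0], [0.786, 0.619, 0.0], [0.0, -0.0, -1.0]]
wrist_force: [-0.7, -0.9, 0.8]
gripper_width: 0.544
```

```bash
python3 -m inch '[{"fingers":6,"delta_pos":[0,0,0],"spin":0},{"fingers":6,"delta_pos":[0,0,0],"spin":0},{"fingers":6,"delta_pos":[0,0,0],"spin":5},{"fingers":6,"delta_pos":[0,0,0],"spin":5},{"fingers":3,"delta_pos":[0,0,0],"spin":5},{"fingers":3,"delta_pos":[0,0,0],"spin":5},{"fingers":3,"delta_pos":[0,0,0],"spin":5},{"fingers":3,"delta_pos":[0,0,0],"spin":5},{"fingers":3,"delta_pos":[0,0,0],"spin":5}]'; python3 go.py .4005 -.176 .047 78
```

```text
time_s: 23.8
tcp_pos: [0.558, -0.2208, 0.0466]
ee_rot: [[-0.548, 0.836, 0.0], [0.836, 0.548, 0.0], [-0.0, 0.0, -1.0]]
wrist_force: [0.3, -1.6, 0.1]
gripper_width: 0.547
t 23.8 yaw 33.2 j6 -141 j1 -6 delta [ 12.38 -10.71  -0.04] spin -44.8
```

```bash
python3 -m inch '[{"fingers":3,"delta_pos":[0,0,-0.5],"spin":0},{"fingers":3,"delta_pos":[0,0,-1.5],"spin":0},{"fingers":3,"delta_pos":[0,0,-3],"spin":0},{"fingers":3,"delta_pos":[0,0,-4],"spin":0},{"fingers":3,"delta_pos":[0,0,-4],"spin":0},{"fingers":3,"delta_pos":[0,0,-4],"spin":0}]'
python3 - <<'E'
from h import *
c=get_calibration('side')
P=onz(c,[(228.3,183.8),(248.8,179.7)],.005)[:,:2];a=np.radians(36)
u=np.array([np.cos(a),np.sin(a)]);v=np.array([-u[1],u[0]])
print(P.mean(0)-29e-3*v-[0,.0045])
c=get_calibration('scene')
P=onz(c,[(317.2,236),(341.7,239.3)],.005)[:,:2]
print(P.mean(0)+25e-3*u+[0,.004])
for n in ('side','scene'):
    im=capture(n);cv2.imwrite(f'pics/j_{n}.png',cv2.resize(im[100:240,160:300] if n=='side' else im[120:260,280:420],None,fx=4,fy=4,interpolation=cv2.INTER_CUBIC)[:,:,::-1])
E
```

```text
time_s: 24.4
tcp_pos: [0.5578, -0.2207, 0.0867]
ee_rot: [[-0.548, 0.837, 0.0], [0.837, 0.548, 0.0], [0.0, 0.0, -1.0]]
wrist_force: [-0.8, -0.5, -2.4]
gripper_width: 0.544
[ 0.56578249 -0.23433929]
[ 0.56686906 -0.22561491]
```

View pics/j_side.png

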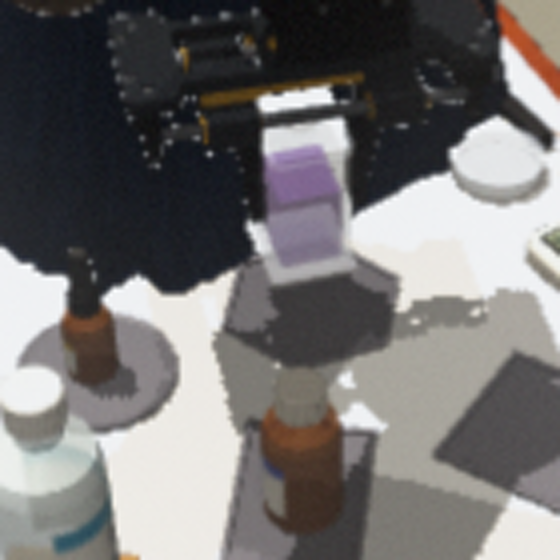

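View pics/j_scene.png

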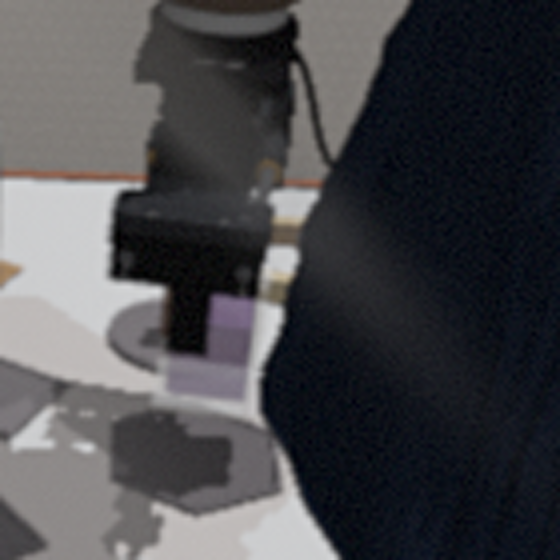

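```bash
python3 go.py .389 -.173 .0967 75.5
```

```text
t 24.5 yaw 33.2 j6 -141 j1 -6 delta [ 13.21 -11.47  -1.06] spin -42.3
```

```bash
python3 -m inch '[{"fingers":3,"delta_pos":[0.8,-0.7,-0.5],"spin":0},{"fingers":3,"delta_pos":[2.5,-2,-1],"spin":0},{"fingers":3,"delta_pos":[4.5,-3.9,-1],"spin":-6},{"fingers":3,"delta_pos":[6.5,-5.6,-1],"spin":-13},{"fingers":3,"delta_pos":[8.5,-7.4,-1],"spin":-20},{"fingers":3,"delta_pos":[10.5,-9.1,-1],"spin":-27},{"fingers":3,"delta_pos":[12,-10.4,-1],"spin":-34},{"fingers":3,"delta_pos":[13,-11.2,-1],"spin":-40},{"fingers":3,"delta_pos":[13.2,-11.5,-1],"spin":-42.3},{"fingers":3,"delta_pos":[13.2,-11.5,0],"spin":-42.3},{"fingers":3,"delta_pos":[13.2,-11.5,1.5],"spin":-42.3},{"fingers":3,"delta_pos":[13.2,-11.5,2.5],"spin":-42.3},{"fingers":3,"delta_pos":[13.2,-11.5,2.5],"spin":-42.3},{"fingers":3,"delta_pos":[13.2,-11.5,2.5],"spin":-42.3}]'; python3 go.py .389 -.173 .0467 75.5
python3 - <<'E'
from h import *
for n in ('side','scene'):
    im=capture(n);cv2.imwrite(f'pics/k_{n}.png',cv2.resize(im[130:250,230:370] if n=='side' else im[150:290,200:340],None,fx=5,fy=5,interpolation=cv2.INTER_CUBIC)[:,:,::-1])
E
```

```text
time_s: 25.9
tcp_pos: [0.3895, -0.1735, 0.0612]
ee_rot: [[-0.968, 0.25, -0.001], [0.25, 0.968, -0.0], [0.001, -0.0, -1.0]]
wrist_force: [0.8, 0.6, -2.2]
gripper_width: 0.543
t 25.9 yaw 75.5 j6 -102 j1 -2 delta [0.06 0.04 1.45] spin 0.0
```

View pics/k_side.png

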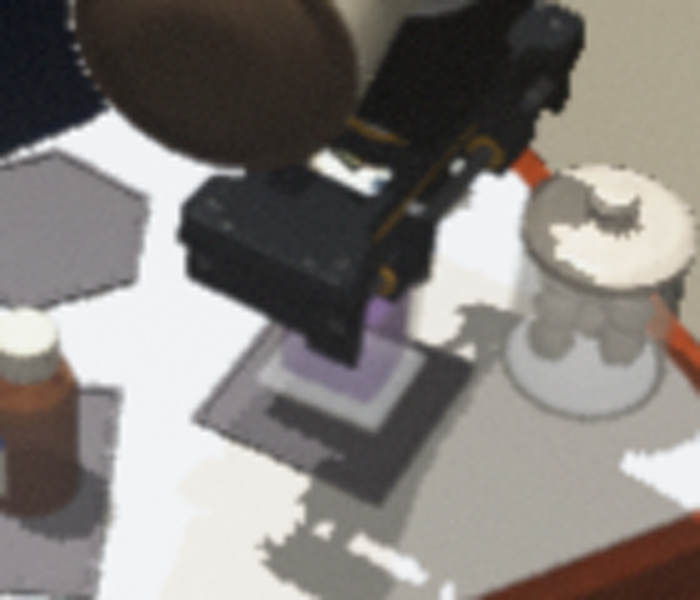

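View pics/k_scene.png

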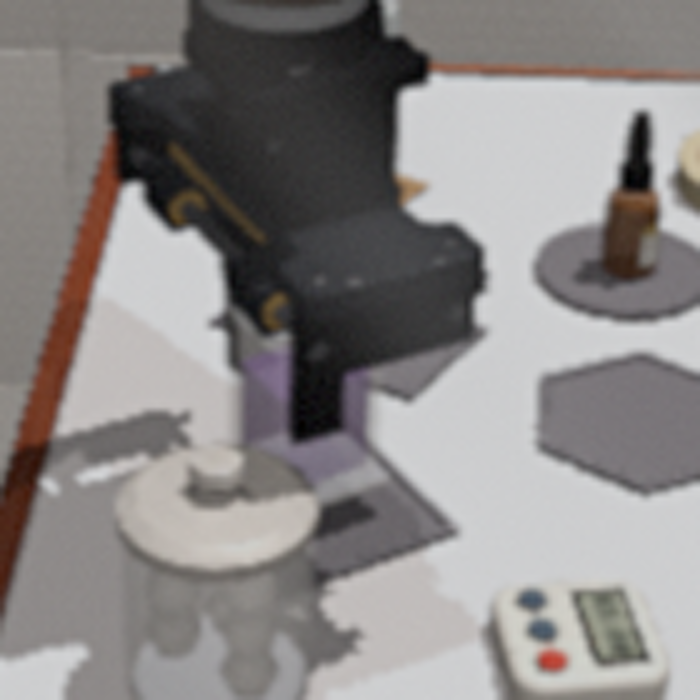

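```bash
python3 - <<'E'
from h import *
c=get_calibration('side')
P=onz(c,[(282,206),(305,216.4),(315.4,200)],.0175)[:,:2];e=np.diff(P,axis=0)
print(P.round(4),np.hypot(*e.T),np.degrees(np.arctan2(e[:,1],e[:,0])),(P[0]+P[2])/2-[0,.0045])
# mat corners again
P=onz(c,[(230+193/5,130+420/5),(230+380/5,130+503/5),(230+476/5,130+368/5)],.005)[:,:2];print(P,(P[0]+P[2])/2-[0,.0045])
E
```

```text
[[ 0.4305 -0.158 ]
 [ 0.3761 -0.1465]
 [ 0.3679 -0.1999]] [0.05557028 0.05400306] [168.0276487  -98.72627773] [ 0.39918008 -0.183473  ]
[[ 0.45320063 -0.13717738]
 [ 0.36537599 -0.12033161]
 [ 0.34681928 -0.20871586]] [ 0.40000996 -0.17744662]
```

```bash
python3 -m inch '[{"fingers":3,"delta_pos":[-0.1,0.1,0.5],"spin":0},{"fingers":3,"delta_pos":[-0.1,0.1,1],"spin":0},{"fingers":3,"delta_pos":[-0.1,0.1,1.4],"spin":0},{"fingers":3,"delta_pos":[-0.1,0.1,1.4],"spin":0},{"fingers":3,"delta_pos":[-0.1,0.1,1.4],"spin":0}]'; python3 go.py .389 -.173 .0467 75.5
```

```text
time_s: 26.5
tcp_pos: [0.3906, -0.1727, 0.0474]
ee_rot: [[-0.968, 0.25, -0.0], [0.25, 0.968, -0.0], [0.0, -0.0, -1.0]]
wrist_force: [0.2, 0.0, -3.6]
gripper_width: 0.542
t 26.5 yaw 75.5 j6 -103 j1 -2 delta [ 0.15 -0.07  0.07] spin 0.0
```

```bash
python3 -m inch '[{"fingers":3,"delta_pos":[0,0,0.1],"spin":0},{"fingers":3,"delta_pos":[0,0,0.1],"spin":0},{"fingers":8,"delta_pos":[0,0,0.1],"spin":0},{"fingers":8,"delta_pos":[0,0,0.1],"spin":0},{"fingers":8,"delta_pos":[0,0,0.1],"spin":0},{"fingers":8,"delta_pos":[0,0,0.1],"spin":0},{"fingers":8,"delta_pos":[0,0,-2],"spin":0},{"fingers":8,"delta_pos":[0,0,-6],"spin":0},{"fingers":8.7,"delta_pos":[0,0,-10],"spin":0},{"fingers":8.7,"delta_pos":[0,0,-14],"spin":0},{"fingers":8.7,"delta_pos":[0,0,-15],"spin":0},{"fingers":8.7,"delta_pos":[0,0,-15],"spin":0}]'; python3 go.py .651 -.137 .15 42
python3 - <<'E'
from h import *
for n in ('side','scene'):
    im=capture(n);cv2.imwrite(f'pics/l_{n}.png',cv2.resize(im[130:250,140:380] if n=='side' else im[150:290,200:380],None,fx=(3.3 if n=='side' else 4),fy=(3.3 if n=='side' else 4),interpolation=cv2.INTER_CUBIC)[:,:,::-1])
    np.save(f'pics/l_{n}.npy',im)
E
```

```text
time_s: 27.7
tcp_pos: [0.3917, -0.1728, 0.1993]
ee_rot: [[-0.968, 0.25, 0.005], [0.25, 0.968, -0.0], [-0.005, 0.001, -1.0]]
wrist_force: [0.6, -0.3, -0.9]
gripper_width: 0.997
t 27.7 yaw 75.5 j6 -103 j1 -2 delta [-24.19   9.94   5.05] spin 33.5
```

View pics/l_side.png

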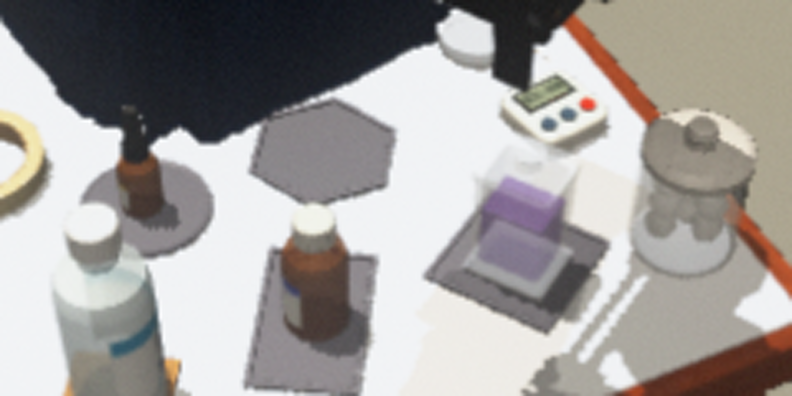

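View pics/l_scene.png

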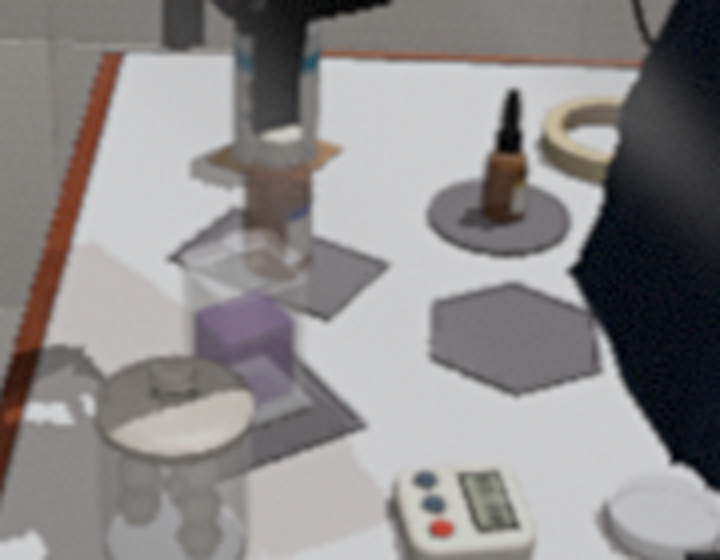

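```bash
python3 - <<'E'
from h import *
from scipy.optimize import least_squares
cs={n:get_calibration(n) for n in('side','scene')}
A=lambda L:np.array([(140+x/3.3,130+y/3.3) for x,y in L]); B=lambda L:np.array([(200+x/4,150+y/4) for x,y in L])
for n,p in (('side',A([(250,170),(268,112),(335,98),(395,130),(388,186),(317,203)])),('scene',B([(430,300),(513,282),(595,322),(600,370),(517,395),(430,352)]))):
    P=onz(cs[n],p,.004)[:,:2];e=np.diff(np.r_[P,P[:1]],axis=0);print('hex',n,P.mean(0),((P[:3]+P[3:])/2).round(4).tolist(),np.hypot(*e.T).round(3))
# round: fit centre so that projected circle bbox matches
t=np.linspace(0,2*np.pi,200)
for n,bb in (('side',A([(80,158),(213,255)])),('scene',B([(427,178),(571,256)]))):
    def f(q):
        u=proj(cs[n],np.c_[q[0]+.046*np.cos(t),q[1]+.046*np.sin(t),0*t+.005]);return np.r_[u.min(0),u.max(0)]-bb.ravel()
    r=least_squares(f,[.65,-.137]);print('round',n,r.x,f(r.x).round(1))
print('drop',onz(cs['side'],A([(131,108)]),.093),onz(cs['scene'],B([(513,92)]),.093))
P=onz(cs['side'],A([(428,275),(548,328),(609,240)]),.005)[:,:2];print('sq side',(P[0]+P[2])/2)
P=onz(cs['side'],A([(466,261),(550,296),(572,257),(493,225)]),.004)[:,:2];e=np.diff(np.r_[P,P[:1]],axis=0);print('jar',P.mean(0),P,np.hypot(*e.T))
E
```

```text
hex side [ 0.55694124 -0.22760293] [[0.558, -0.2263], [0.5564, -0.2286], [0.5564, -0.2279]] [0.06  0.05  0.054 0.056 0.051 0.057]
hex scene [ 0.55722902 -0.23244572] [[0.5579, -0.231], [0.5576, -0.2331], [0.5562, -0.2333]] [0.055 0.059 0.046 0.054 0.058 0.052]
round side [ 0.65026784 -0.13378835] [-0.5 -0.1  0.4  0.1]
round scene [ 0.64869955 -0.1409699 ] [-0.3  0.3  0.3 -0.3]
drop [[ 0.6521371  -0.13388868  0.093     ]] [[ 0.65056402 -0.14153207  0.093     ]]
sq side [ 0.4002189 -0.1752759]
jar [ 0.39963475 -0.17448565] [[ 0.43248765 -0.16087826]
 [ 0.37245465 -0.15062091]
 [ 0.36810843 -0.18836977]
 [ 0.42548827 -0.19807366]] [0.06090299 0.03799824 0.0581946  0.03784824]
```

```bash
python3 -m inch '[{"fingers":8.7,"delta_pos":[-2,0.8,0],"spin":8},{"fingers":8.7,"delta_pos":[-6,2.5,0],"spin":16},{"fingers":8.7,"delta_pos":[-10,4.1,0],"spin":24},{"fingers":8.7,"delta_pos":[-14,5.8,0],"spin":33.5},{"fingers":8.7,"delta_pos":[-18,7.4,0],"spin":33.5},{"fingers":8.7,"delta_pos":[-22,9,1],"spin":33.5},{"fingers":8.7,"delta_pos":[-24.2,9.9,3],"spin":33.5},{"fingers":8.7,"delta_pos":[-24.2,9.9,5],"spin":33.5},{"fingers":8.7,"delta_pos":[-24.2,9.9,5],"spin":33.5},{"fingers":8.7,"delta_pos":[-24.2,9.9,5],"spin":33.5},{"fingers":8.7,"delta_pos":[-24.2,9.9,5],"spin":33.5}]'; python3 go.py .6513 -.1375 .0335 42
python3 - <<'E'
from h import *
n='side'
im=capture(n);cv2.imwrite(f'pics/m_{n}.png',cv2.resize(im[60:250,90:330],None,fx=3,fy=3,interpolation=cv2.INTER_CUBIC)[:,:,::-1])
E
```

```text
time_s: 28.9
tcp_pos: [0.6498, -0.1376, 0.1482]
ee_rot: [[-0.67, 0.743, 0.001], [0.743, 0.67, -0.0], [-0.001, 0.0, -1.0]]
wrist_force: [-0.1, -0.3, 0.8]
gripper_width: 1.0
t 28.9 yaw 42.0 j6 -140 j1 2 delta [-0.09  0.12 11.47] spin 0.0
```

View pics/m_side.png

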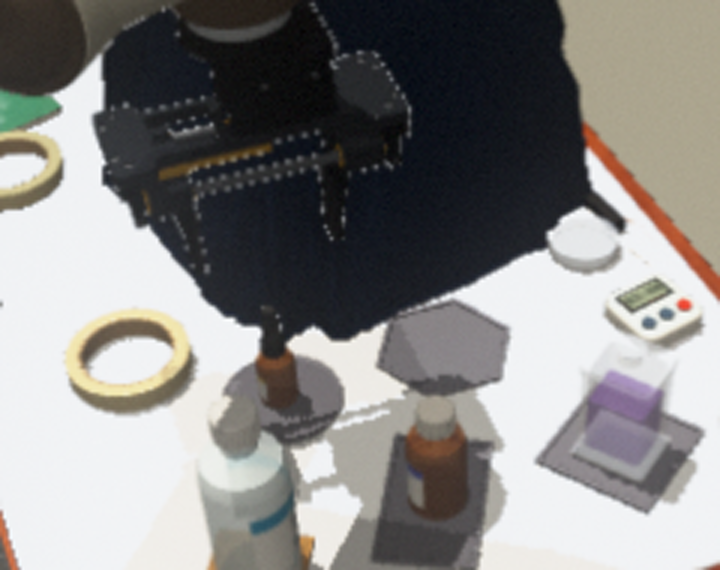

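```bash
python3 -m inch '[{"fingers":8.7,"delta_pos":[-0.1,0.1,2.5],"spin":0},{"fingers":8.7,"delta_pos":[-0.1,0.1,5.5],"spin":0},{"fingers":7,"delta_pos":[-0.1,0.1,8.5],"spin":0},{"fingers":6,"delta_pos":[-0.1,0.1,10.5],"spin":0},{"fingers":6,"delta_pos":[-0.1,0.1,11.4],"spin":0},{"fingers":6,"delta_pos":[-0.1,0.1,11.4],"spin":0},{"fingers":4.5,"delta_pos":[-0.1,0.1,11.4],"spin":0},{"fingers":3.5,"delta_pos":[-0.1,0.1,11.4],"spin":0},{"fingers":2,"delta_pos":[-0.1,0.1,11.4],"spin":0},{"fingers":2,"delta_pos":[-0.1,0.1,11.4],"spin":0},{"fingers":2,"delta_pos":[-0.1,0.1,11.4],"spin":0},{"fingers":2,"delta_pos":[-0.1,0.1,11.4],"spin":0},{"fingers":2,"delta_pos":[-0.1,0.1,11.4],"spin":0}]'; python3 go.py .557 -.230 .0335 42
```

```text
time_s: 30.25
tcp_pos: [0.6514, -0.1375, 0.034]
ee_rot: [[-0.67, 0.743, 0.001], [0.743, 0.67, -0.0], [-0.001, 0.0, -1.0]]
wrist_force: [-0.5, 0.6, 1.9]
gripper_width: 0.305
t 30.25 yaw 42.0 j6 -140 j1 2 delta [ -0.55 -13.21   0.05] spin 0.0
```

```bash
python3 -m inch '[{"fingers":2,"delta_pos":[0,0,-1],"spin":0},{"fingers":2,"delta_pos":[0,0,-2.5],"spin":0},{"fingers":2,"delta_pos":[0,-1.5,-3],"spin":0},{"fingers":2,"delta_pos":[0,-4,-3],"spin":0},{"fingers":2,"delta_pos":[0,-7,-3],"spin":0},{"fingers":2,"delta_pos":[-0.2,-10,-3],"spin":0},{"fingers":2,"delta_pos":[-0.4,-12,-3],"spin":0},{"fingers":2,"delta_pos":[-0.5,-13,-3],"spin":0},{"fingers":2,"delta_pos":[-0.5,-13.2,-3],"spin":0},{"fingers":2,"delta_pos":[-0.5,-13.2,-2],"spin":0},{"fingers":2,"delta_pos":[-0.5,-13.2,-1],"spin":0},{"fingers":2,"delta_pos":[-0.5,-13.2,-0.5],"spin":0},{"fingers":2,"delta_pos":[-0.5,-13.2,-0.5],"spin":0}]'; python3 go.py .557 -.230 .034 42
python3 - <<'E'
from h import *
for n in ('side','scene'):
    im=capture(n);cv2.imwrite(f'pics/n_{n}.png',cv2.resize(im[100:240,160:300] if n=='side' else im[120:260,280:420],None,fx=4,fy=4,interpolation=cv2.INTER_CUBIC)[:,:,::-1])
E
```

```text
time_s: 31.55
tcp_pos: [0.5559, -0.2288, 0.0367]
ee_rot: [[-0.67, 0.742, -0.003], [0.742, 0.67, 0.001], [0.003, -0.002, -1.0]]
wrist_force: [0.3, 0.3, -1.1]
gripper_width: 0.31
t 31.55 yaw 42.1 j6 -131 j1 -7 delta [-0.17  0.    0.27] spin 0.1
```

View pics/n_side.png

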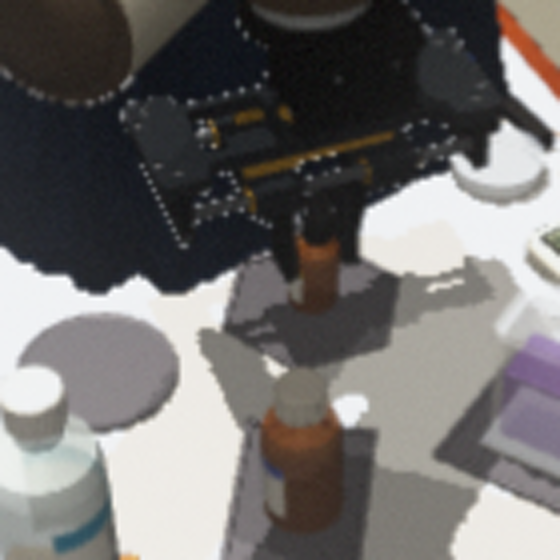

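View pics/n_scene.png

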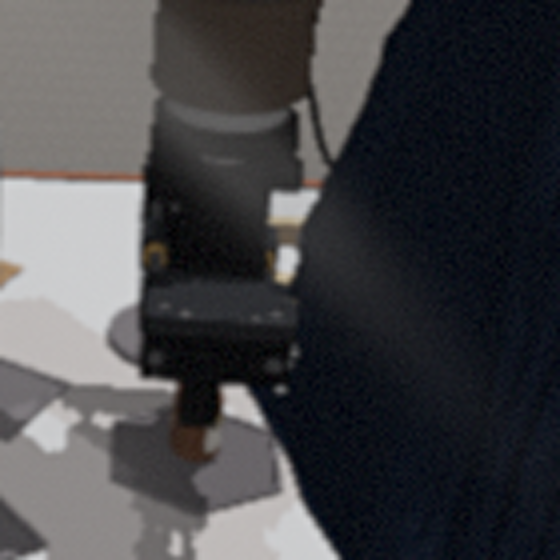

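```bash
python3 -m inch '[{"fingers":2,"delta_pos":[0,0,0.3],"spin":0},{"fingers":2,"delta_pos":[0,0,0.5],"spin":0},{"fingers":2,"delta_pos":[0,0,0.5],"spin":0},{"fingers":3,"delta_pos":[0,0,0.5],"spin":0},{"fingers":6,"delta_pos":[0,0,0.5],"spin":0},{"fingers":6,"delta_pos":[0,0,0.5],"spin":0},{"fingers":6,"delta_pos":[0,0,0.5],"spin":0},{"fingers":6,"delta_pos":[0,0,-2],"spin":0},{"fingers":6,"delta_pos":[0,0,-6],"spin":0},{"fingers":8.7,"delta_pos":[0,0,-11],"spin":0},{"fingers":8.7,"delta_pos":[0,0,-15],"spin":0},{"fingers":8.7,"delta_pos":[0,0,-16],"spin":0},{"fingers":8.7,"delta_pos":[0,0,-16],"spin":0},{"fingers":8.7,"delta_pos":[0,0,-16],"spin":0}]'; python3 go.py .597 .0158 .193 42
python3 - <<'E'
from h import *
for n in ('side','scene'):
    im=capture(n);cv2.imwrite(f'pics/o_{n}.png',cv2.resize(im[130:280,140:340] if n=='side' else im[150:290,200:380],None,fx=4,fy=4,interpolation=cv2.INTER_CUBIC)[:,:,::-1])
E
```

```text
time_s: 33.05
tcp_pos: [0.5554, -0.2291, 0.1969]
ee_rot: [[-0.669, 0.743, -0.003], [0.743, 0.669, 0.001], [0.003, -0.001, -1.0]]
wrist_force: [-0.0, 0.4, -0.7]
gripper_width: 0.983
t 33.05 yaw 42.0 j6 -131 j1 -7 delta [15.42 19.48  0.41] spin 0.0
```

View pics/o_side.png

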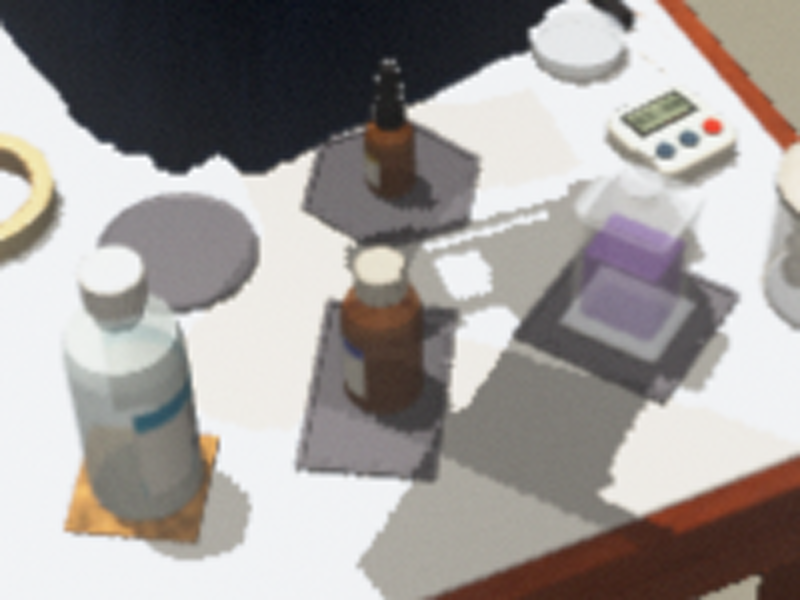

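View pics/o_scene.png

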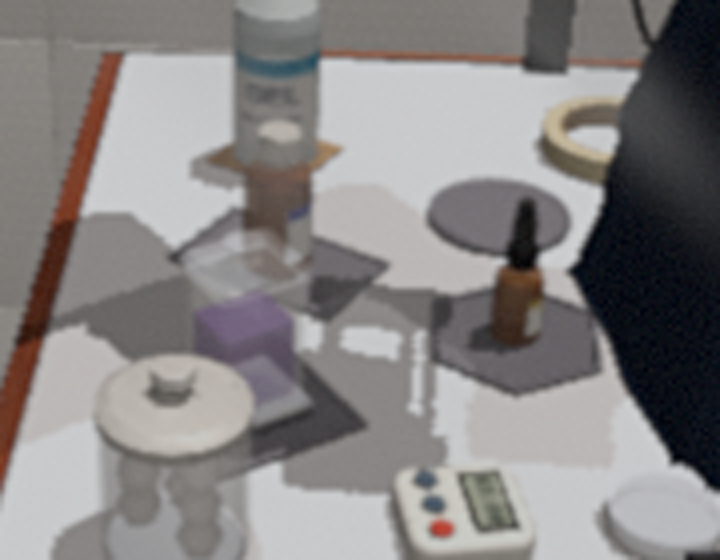

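```bash
python3 - <<'E'
from h import *
c=get_calibration('side');print('tall',onz(c,[(140+112/4,130+262/4)],.156))
E
python3 -m inch '[{"fingers":8.7,"delta_pos":[2,2.5,0],"spin":0},{"fingers":8.7,"delta_pos":[5,6.3,0],"spin":0},{"fingers":8.7,"delta_pos":[8,10,0],"spin":0},{"fingers":8.7,"delta_pos":[11,14,0],"spin":0},{"fingers":8.7,"delta_pos":[14,17.7,0],"spin":0},{"fingers":8.7,"delta_pos":[15.4,19.4,0],"spin":0},{"fingers":8.7,"delta_pos":[15.4,19.4,0],"spin":0},{"fingers":8.7,"delta_pos":[15.4,19.4,0],"spin":0},{"fingers":8.7,"delta_pos":[15.4,19.4,0],"spin":0}]'; python3 go.py .597 .0158 .093 42
```

```text
tall [[0.59731356 0.01227794 0.156     ]]
time_s: 34.05
tcp_pos: [0.5969, 0.0138, 0.1976]
ee_rot: [[-0.669, 0.743, -0.002], [0.743, 0.669, -0.001], [0.001, -0.002, -1.0]]
wrist_force: [0.2, -0.4, 0.7]
gripper_width: 0.999
t 34.05 yaw 42.0 j6 -155 j1 17 delta [ 0.13  0.16 10.46] spin -0.0
```

```bash
python3 -m inch '[{"fingers":8.7,"delta_pos":[0,0.1,2],"spin":0},{"fingers":8.7,"delta_pos":[0,0.1,5],"spin":0},{"fingers":8.7,"delta_pos":[0,0.1,8],"spin":0},{"fingers":8.7,"delta_pos":[0,0.1,10],"spin":0},{"fingers":8.7,"delta_pos":[0,0.1,10.4],"spin":0},{"fingers":8.7,"delta_pos":[0,0.1,10.4],"spin":0},{"fingers":4.5,"delta_pos":[0,0.1,10.4],"spin":0},{"fingers":4.5,"delta_pos":[0,0.1,10.4],"spin":0},{"fingers":4.5,"delta_pos":[0,0.1,10.4],"spin":0},{"fingers":4.5,"delta_pos":[0,0.1,10.4],"spin":0},{"fingers":4.5,"delta_pos":[0,0.1,10.4],"spin":0},{"fingers":4.5,"delta_pos":[0,0.1,10.4],"spin":0}]'; python3 go.py .6495 -.1372 .093 42
python3 - <<'E'
from h import *
for n in ('side','scene'):
    im=capture(n);cv2.imwrite(f'pics/p_{n}.png',cv2.resize(im[130:280,120:320] if n=='side' else im[110:250,200:380],None,fx=4,fy=4,interpolation=cv2.INTER_CUBIC)[:,:,::-1])
E
```

```text
time_s: 35.25
tcp_pos: [0.5982, 0.0153, 0.095]
ee_rot: [[-0.67, 0.743, 0.0], [0.743, 0.67, -0.0], [-0.0, -0.0, -1.0]]
wrist_force: [-0.9, -0.9, 2.7]
gripper_width: 0.654
t 35.25 yaw 42.0 j6 -155 j1 17 delta [-14.76  -6.4    0.21] spin 0.0
```

View pics/p_side.png

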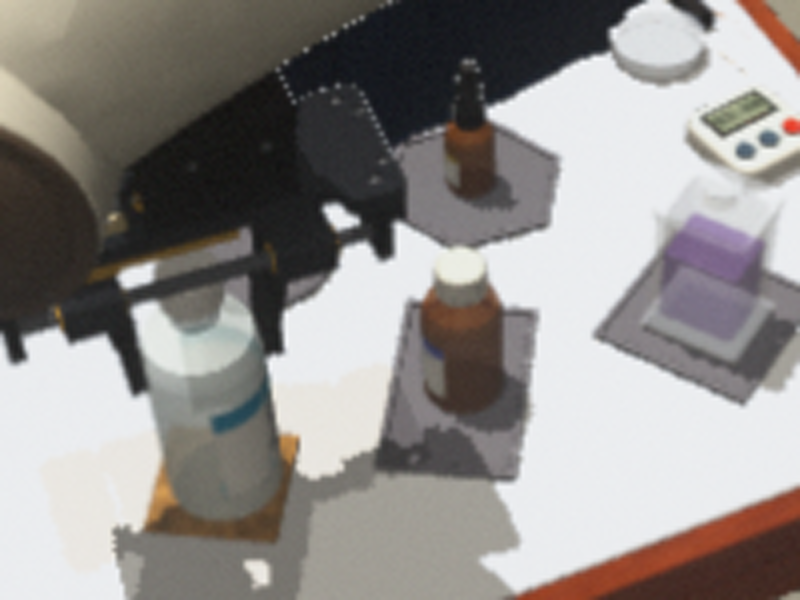

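View pics/p_scene.png

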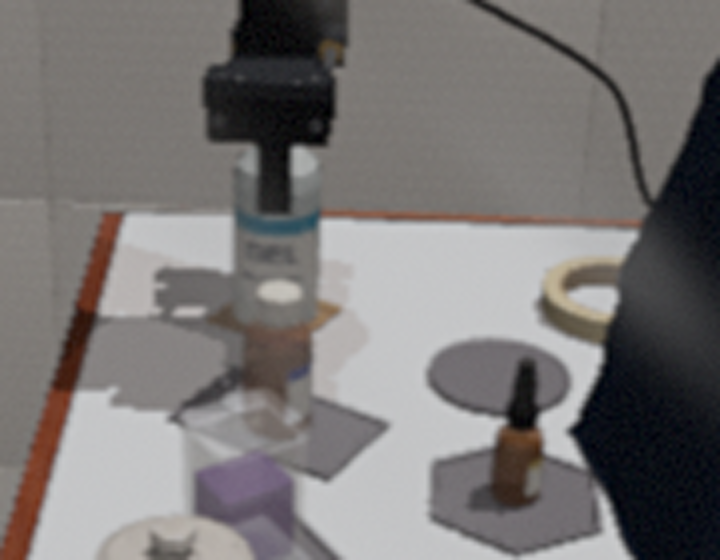

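```bash
python3 -m inch '[{"fingers":4.5,"delta_pos":[0,0,-1],"spin":0},{"fingers":4.5,"delta_pos":[0,0,-2.5],"spin":0},{"fingers":4.5,"delta_pos":[-1.5,-0.6,-3],"spin":0},{"fingers":4.5,"delta_pos":[-4.5,-1.9,-3],"spin":0},{"fingers":4.5,"delta_pos":[-7.5,-3.2,-3],"spin":0},{"fingers":4.5,"delta_pos":[-10.5,-4.6,-3],"spin":0},{"fingers":4.5,"delta_pos":[-13,-5.6,-3],"spin":0},{"fingers":4.5,"delta_pos":[-14.5,-6.3,-3],"spin":0},{"fingers":4.5,"delta_pos":[-14.8,-6.4,-3],"spin":0},{"fingers":4.5,"delta_pos":[-14.8,-6.4,-3],"spin":0},{"fingers":4.5,"delta_pos":[-14.8,-6.4,-2],"spin":0},{"fingers":4.5,"delta_pos":[-14.8,-6.4,-1],"spin":0},{"fingers":4.5,"delta_pos":[-14.8,-6.4,-0.5],"spin":0},{"fingers":4.5,"delta_pos":[-14.8,-6.4,-0.5],"spin":0},{"fingers":4.5,"delta_pos":[-14.8,-6.4,-0.5],"spin":0}]'; python3 go.py .6495 -.1372 .095 42
python3 - <<'E'
from h import *
for n in ('side','scene'):
    im=capture(n);cv2.imwrite(f'pics/q_{n}.png',cv2.resize(im[110:260,120:320] if n=='side' else im[120:260,220:400],None,fx=4,fy=4,interpolation=cv2.INTER_CUBIC)[:,:,::-1])
E
```

```text
time_s: 36.85
tcp_pos: [0.6498, -0.137, 0.0994]
ee_rot: [[-0.67, 0.742, -0.0], [0.742, 0.67, -0.0], [-0.0, -0.0, -1.0]]
wrist_force: [-0.2, -0.3, -3.8]
gripper_width: 0.651
t 36.85 yaw 42.1 j6 -140 j1 2 delta [ 0.01 -0.04  0.44] spin 0.1
```

View pics/q_side.png

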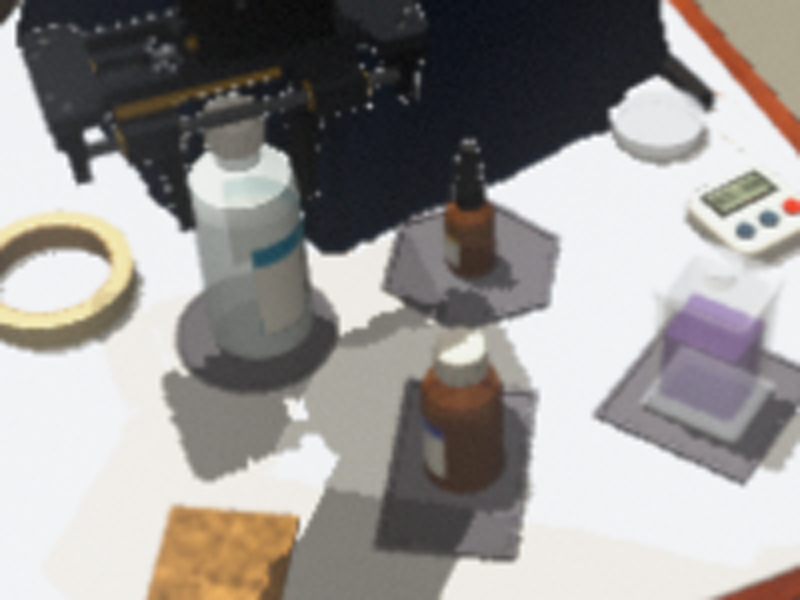

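View pics/q_scene.png

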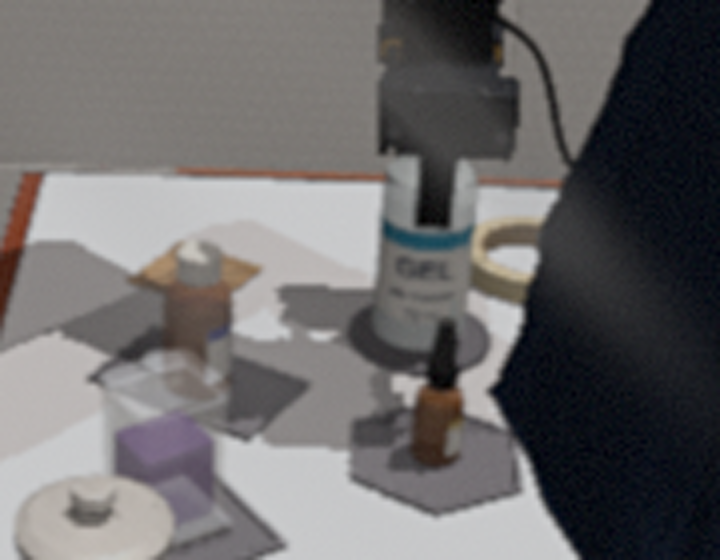

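```bash
python3 -m inch '[{"fingers":4.5,"delta_pos":[0,0,0.3],"spin":0},{"fingers":4.5,"delta_pos":[0,0,0.45],"spin":0},{"fingers":4.5,"delta_pos":[0,0,0.5],"spin":0},{"fingers":4.5,"delta_pos":[0,0,0.5],"spin":0},{"fingers":8.7,"delta_pos":[0,0,0.5],"spin":0},{"fingers":8.7,"delta_pos":[0,0,0.5],"spin":0},{"fingers":8.7,"delta_pos":[0,0,0.5],"spin":0},{"fingers":8.7,"delta_pos":[0,0,0.5],"spin":0},{"fingers":8.7,"delta_pos":[0,0,-2],"spin":0},{"fingers":8.7,"delta_pos":[0,0,-6],"spin":0},{"fingers":8.7,"delta_pos":[0,0,-10],"spin":0},{"fingers":8.7,"delta_pos":[0,0,-14],"spin":0},{"fingers":8.7,"delta_pos":[0,0,-16],"spin":0},{"fingers":8.7,"delta_pos":[0,0,-16],"spin":0}]'; python3 go.py .38 -.12 .36 110
```

```text
time_s: 38.35
tcp_pos: [0.6515, -0.1376, 0.2644]
ee_rot: [[-0.67, 0.743, 0.009], [0.743, 0.67, -0.001], [-0.007, 0.006, -1.0]]
wrist_force: [-0.8, 1.1, 0.1]
gripper_width: 1.006
t 38.35 yaw 42.0 j6 -140 j1 2 delta [ 19.43 -18.92  -9.81] spin -68.0
```

```bash
python3 go.py .50 -.13 .40 202;  python3 -m inch '[{"fingers":8.7,"delta_pos":[3,-3,-5],"spin":-130},{"fingers":8.7,"delta_pos":[6,-5,-9],"spin":-130},{"fingers":8.7,"delta_pos":[10,-10,-13],"spin":-130},{"fingers":8.7,"delta_pos":[10.5,-10.5,-13.5],"spin":-130},{"fingers":8.7,"delta_pos":[10.5,-10.5,-13.5],"spin":-130},{"fingers":8.7,"delta_pos":[10.5,-10.5,-13.5],"spin":-130},{"fingers":8.7,"delta_pos":[10.5,-10.5,-13.5],"spin":-130},{"fingers":8.7,"delta_pos":[10.5,-10.5,-13.5],"spin":-130},{"fingers":8.7,"delta_pos":[10.5,-10.5,-13.5],"spin":-130},{"fingers":8.7,"delta_pos":[10.5,-10.5,-13.5],"spin":-130},{"fingers":8.7,"delta_pos":[10.5,-10.5,-13.5],"spin":-130},{"fingers":8.7,"delta_pos":[10.5,-10.5,-13.5],"spin":-130},{"fingers":8.7,"delta_pos":[10.5,-10.5,-13.5],"spin":-130},{"fingers":8.7,"delta_pos":[10.5,-10.5,-13.5],"spin":-130},{"fingers":8.7,"delta_pos":[10.5,-10.5,-13.5],"spin":-130},{"fingers":8.7,"delta_pos":[10.5,-10.5,-13.5],"spin":-130},{"fingers":8.7,"delta_pos":[10.5,-10.5,-13.5],"spin":-130}]'; python3 go.py .5 -.13 .4 271
```

```text
t 38.35 yaw 42.0 j6 -140 j1 2 delta [ 10.62 -10.66 -13.7 ] spin -160.0
time_s: 40.05
tcp_pos: [0.5013, -0.1295, 0.3936]
ee_rot: [[-0.141, -0.99, -0.002], [-0.99, 0.141, 0.0], [0.0, 0.002, -1.0]]
wrist_force: [-0.1, 0.0, -0.7]
gripper_width: 0.999
t 40.05 yaw 171.9 j6 -12 j1 3 delta [ 0.06  0.12 -0.64] spin -99.1
```

```bash
python3 -m inch '[{"fingers":8.7,"delta_pos":[0,0,0],"spin":-99},{"fingers":8.7,"delta_pos":[0,0,0],"spin":-99},{"fingers":8.7,"delta_pos":[0,0,0],"spin":-99},{"fingers":8.7,"delta_pos":[0,0,0],"spin":-99},{"fingers":8.7,"delta_pos":[0,0,0],"spin":-99},{"fingers":8.7,"delta_pos":[0,0,0],"spin":-99},{"fingers":8.7,"delta_pos":[0,0,0],"spin":-99},{"fingers":8.7,"delta_pos":[0,0,0],"spin":-99},{"fingers":8.7,"delta_pos":[0,0,0],"spin":-99},{"fingers":8.7,"delta_pos":[0,0,0],"spin":-99},{"fingers":8.7,"delta_pos":[0,0,0],"spin":-99},{"fingers":8.7,"delta_pos":[0,0,0],"spin":-99},{"fingers":8.7,"delta_pos":[0,0,0],"spin":-99},{"fingers":8.7,"delta_pos":[0,0,0],"spin":-99}]'
python3 - <<'E'
from h import *
import pickle
for n in ('wrist','side','scene'):
    c=get_calibration(n);pickle.dump(c,open(f'pics/r_{n}.pkl','wb'))
    im=capture(n);np.save(f'pics/r_{n}.npy',im)
    b={'wrist':(60,330,0,225),'side':(130,380,120,290),'scene':(210,380,140,290)}[n];f=3 if n!='scene' else 4
    g=cv2.resize(im[b[2]:b[3],b[0]:b[1]],None,fx=f,fy=f,interpolation=cv2.INTER_CUBIC)[:,:,::-1];g=g[:600,:800]
    cv2.imwrite(f'pics/r_{n}.png',g)
E
```

```text
time_s: 41.45
tcp_pos: [0.5014, -0.1296, 0.3943]
ee_rot: [[1.0, 0.015, -0.0], [0.015, -1.0, 0.0], [-0.0, -0.0, -1.0]]
wrist_force: [0.7, 0.2, -0.5]
gripper_width: 1.001
```

View pics/r_wrist.png

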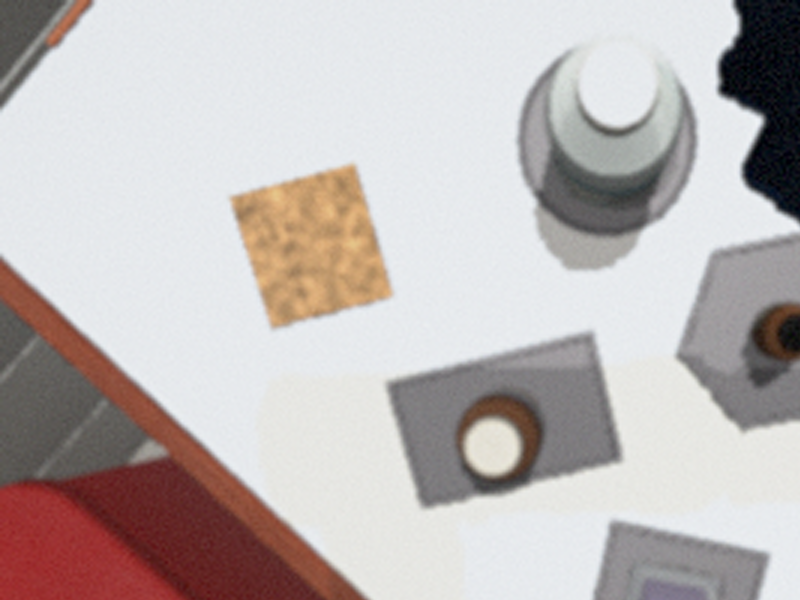

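View pics/r_side.png

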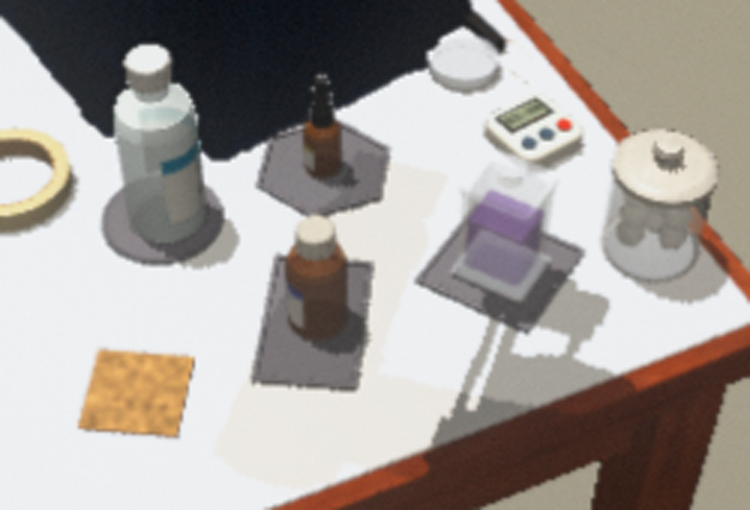

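View pics/r_scene.png

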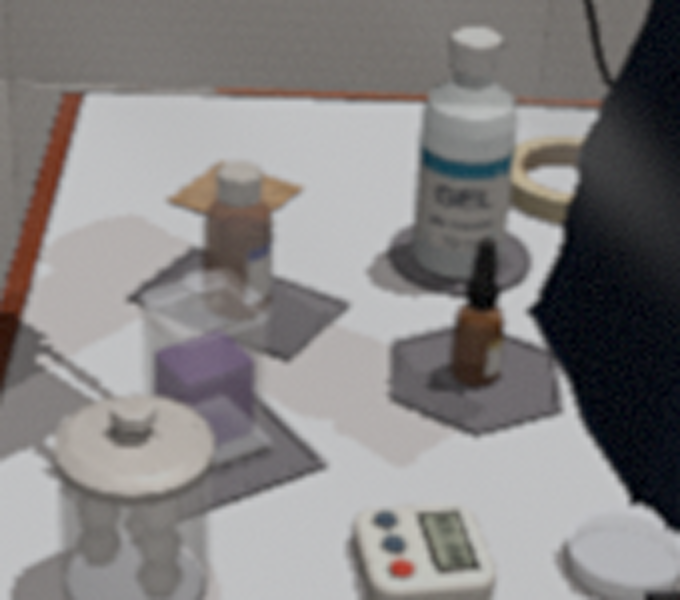

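```bash
python3 - <<'E'
import numpy as np,cv2
im=np.load('pics/r_wrist.npy')[60:225,190:350]
cv2.imwrite('pics/r_w2.png',cv2.resize(im,None,fx=3.6,fy=3.6,interpolation=cv2.INTER_CUBIC)[:,:,::-1])
E
```

```text
(no output)
```

View pics/r_w2.png

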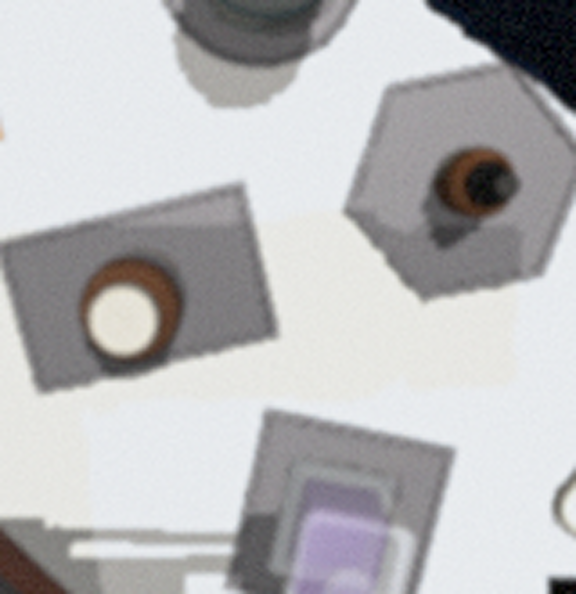

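```bash
python3 - <<'E'
from h import *
import pickle
c=pickle.load(open('pics/r_wrist.pkl','rb'))
A=lambda L:[(190+x/3.6,60+y/3.6) for x,y in L]; B=lambda L:[(60+x/3,y/3) for x,y in L]
o=lambda p,z:onz(c,p,z)[:,:2]
P=o(A([(3,241),(244,183),(278,337),(41,393)]),.005);print('obl',P.mean(0),'squat',o(A([(124,321)]),.095))
P=o(A([(389,87),(505,66),(540,276),(424,299)]),.005);print('hex',P.mean(0),'drop',o(A([(504,184)]),.093))
P=o(B([(520,142),(695,142),(607,52),(607,234)]),.005);print('round',P.mean(0),P.round(3).tolist(),'tall',o(B([(620,83)]),.156))
P=o(A([(265,408),(454,450)]),.005);u=(P[1]-P[0])/np.linalg.norm(P[1]-P[0]);v=np.array([u[1],-u[0]])
print('sq edge',P,np.linalg.norm(P[1]-P[0]),'centre',P.mean(0)+.046*v)
Q=o(A([(300,455),(397,478)]),.005);print('jar foot',Q,np.linalg.norm(Q[1]-Q[0]),(Q-P[0])@u,(Q-P[0])@v)
E
```

```text
obl [ 0.50789652 -0.08533052] squat [[ 0.50571697 -0.08578029]]
hex [ 0.55657056 -0.22923522] drop [[ 0.55867385 -0.22788145]]
round [ 0.64917366 -0.13684677] [[0.649, -0.092], [0.651, -0.181], [0.691, -0.136], [0.606, -0.138]] tall [[ 0.64737646 -0.13888609]]
sq edge [[ 0.45408466 -0.14269172]
 [ 0.43529154 -0.23178431]] 0.09105312464100046 centre [ 0.39967856 -0.17774374]
jar foot [[ 0.43179669 -0.15960509]
 [ 0.42129613 -0.20570799]] 0.04728360810319243 [0.02114938 0.06842689] [0.01831719 0.01907615]
```

```bash
python3 -c "
from station import *
print(sense()['time_s']);print(finish_job())"
```

```text
41.6
the job is handed in; nothing more can be done
None
```

All four bottles are standing upright on their own mats, and I handed the job in at 41.6 s of the 106 s allowed.

I moved the tall bottle to the cork pad, then the squat bottle to the oblong mat, the jar to the square mat, the dropper bottle to the six-sided mat, and the tall bottle to the round mat.

**Jar grasp:** the gripper body would have hit the covered object behind the jar if it had taken the jar straight on. I turned the jar about 20° on its mat and re-gripped it twice before lifting it. It is held slightly off flush in the fingers but was set down cleanly.

**Last check (wrist camera from above, plus the two fixed cameras):**

| Item | Distance from mat centre |
|---|---|
| Tall bottle | about 3 mm |
| Squat bottle | about 2 mm |
| Dropper bottle | about 2.5 mm |
| Square jar | about 2 mm |

- The cork pad is empty and the cotton jar was never touched; it looks unmoved in the last pictures.
- The gripper was open and about 0.39 m above the table at hand-in.
- The largest wrist force in the readings after each move was about 5 N.

**Disagreements:** the two fixed cameras differed by 4–8 mm in y, so I used values near their mean, which the wrist camera supported. Early side-camera estimates put the jar about 4 mm off centre, but the final wrist view put it at about 2 mm. That view shows only part of the jar and the square mat.

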